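# Clear the pizza stand into the scrap bin

### The arm

A 6-joint arm with a two-finger parallel gripper is mounted at the origin on the work surface. World frame = base frame: x ahead of the robot, y to its left, z up, the work surface at z = 0. Lengths are in mm, angles in degrees, forces in N, time in s.
With the tool pointing down it reaches from about 300 to 850 mm from the base axis. Payload 4.2 kg.
Tool frame: the origin (TCP) lies at the very end of the fingers, on their centre line; the grasp point (between the pads) lies 19 mm behind it; z points along the fingers, y is the line along which they close (so a half turn about z gives the same grasp; the last joint's range is limited). The gripper opens to 91 mm and grips with 3 to 60 N. Pads are 32 mm wide; open, the fingers measure 118 mm over their backs; the gripper's body (76 mm by 178 mm) begins 60 mm behind the grasp point.
Start: joints at [68.297, 18.312, 89.639, -0, 72.044, -1.146], TCP at [201.915, 538.399, 213.976] pointing down, gripper open.
Joint ranges: [-177.97, 177.97], [-48.28, 115.42], [12.27, 149.76], [-77.06, 257.06], [2.81, 150.46], [-146.56, 146.56]. Speed limits (degrees/s): [147.25, 147.25, 180, 180, 180, 180].

### API

Orientations are given as [roll, pitch, yaw] about the fixed x, y, z axes, in that order (R = Rz(yaw) Ry(pitch) Rx(roll)).
In Python, from workcell import env, grab_frame gives the robot as it stands. The module is installed in compiled form; this text tells all that it offers.
- The arm moves only by the tool move_arm, never from a script. Its argument "plan" is a list of rows, each an object of numbers: "tx", "ty", "tz": the shift along the tool's x, y, z in cm; "wx", "wy", "wz": the turn, a rotation vector about the tool's x, y, z in rad. In form: [{"tx": .., "ty": .., "tz": .., "wx": .., "wy": .., "wz": ..}, ...]. A call has 1 to 12 rows; each row shifts and turns the commanded pose from where the row before left it, along the tool's axes as they then stand; what a row does not reach is not made up. A row lasts 1/12 s, in which the tool goes at most 41.7 mm and 7.16 degrees, less where a joint would pass 70% of its speed; a pose out of reach is approached as far as the arm can. A call is refused whole if a number of a shift passes 4.17 or a number of a turn 0.125, either way. A call with a gripper value outside its range is refused whole. "gripper" is the finger opening in cm, from 0 to 9.12, set as the call begins (left out, the last holds). The fingers move at their own pace and stop on an object; "force" is the grip in N (left out, the last holds). Time passes only in rows, so rows that do not move let the fingers close. It gives the time, the measured TCP pose, the force, the opening and the grip force at its end, in the units of the state.
- env.state(): the state, without advancing time (a new reading comes with each control period).
- grab_frame(name): name is "scene" or "top" or "wrist"; returns a dict with "color" (480x640x3 uint8, red, green, blue), "vfov" (degrees; the focal length in pixels is half the picture's height over the tangent of half this angle, whatever the lens; pixels are square), "cx", "cy" (the principal point, pixels), "view" (4x4, takes a point from world to camera coordinates). Camera axes: x right, y up, looking along -z (the intrinsics and any distortion apply to the point x, -y, -z); pixel columns grow to the right and rows downward; lengths in mm; the calibration is good to about 2 mm. The wrist camera is an equidistant fisheye: a pixel r from the principal point sees the ray r / f radians off the axis. A picture is of the moment at which its call begins. There is no depth.
- env.job_done(): hands the job in; it is judged then, once.
The state is a dict: "time_s": time; "qpos": joint angles; "qvel": joint speeds; "effort": joint torques, N m; "ee_pos": TCP position; "ee_rot": TCP orientation; "force": force on the tool from outside, world axes, zero at the start; "torque": the same for the moment, N m; "gripper_width": finger opening in mm; "gripper_force": force on a finger pad.
Only numpy, scipy, OpenCV 4.12 (cv2) and the standard library are available. Lean on these libraries where they do the work, as an engineer would, in place of code of your own. Each camera call takes 0.05 s, during which the arm holds its last target. There are 200 camera calls.

### The job

Clear up the pizza crusts: set the crumb tray close up to the open end of the stand it is next to (its low lip may go a little way under), middled and square to it, then take the scraper and sweep every crust that is on the board into the tray with it, without picking any off the board with the fingers; crusts on the table are picked up by hand and put in the tray too. Once all of them are in the tray, tip it out over the scrap bin until every crust is in the bin, and stand the empty tray upright beside that end of the stand again. Leave the scraper standing on the middle of its slate and the tableware undisturbed.

Things in the scene. Friction and masses are not known exactly. Their poses are not given: they have to be found in the camera images.
- stand: pizza stand, fixed: wooden board 220 (x) x 240 (y) mm, upper face 75 mm above the table, rails 12 mm wide and 20 mm tall along its x edges (196 mm clear between). Its y ends are open and overhang the block below by 35 mm, underside 55 mm up: the tray's lip end fits a little way under. Origin under its centre, on the table; the crumb tray belongs at its -y end
- tray: loose aluminium crumb tray, 230 (x) x 160 (y) mm, 0.4 kg: back wall (-y) 55 mm and side walls (x ends) 42 mm tall, 5 mm thick, floor 5 mm; its +y side is a low sloping lip that rises to 22 mm, over which crusts go in and out. A fixed carrying handle spans it along x above the middle. Origin: centre of the underside, z up when standing
- tray_grip (a point): the middle of the tray's carrying handle: a six-sided wooden bar along the tray's x, 30 mm across its flats (two of them upright, facing the tray's +y and -y), 220 mm long, its axis 125 mm above the tray's underside, at y = 0 of the tray; held by a flat post at each end
- scraper: loose scraper block: white plastic blade block 170 (x) x 24 (y) x 45 (z) mm, flat underneath, with an upright wooden grip 100 (x) x 22 (y) mm on top, up to 100 mm above the underside. Origin: centre of the underside, z up
- scraper_grip (a point): the point to hold the scraper's grip: on its middle, 78 mm above its underside; close the fingers along the scraper's y
- slate: the scraper's resting place, a fixed dark slate slab 220 (x) x 110 (y) x 6 (z) mm; origin under its centre, on the table. It lies at one side of the table, the bin at the other; which side varies
- bin: the scrap bin, a fixed open steel container 320 (x) x 200 (y) mm, 110 mm tall, walls and floor 6 mm; origin under its centre, on the table
- crust1: hard-baked crust end (3 to 6 such lie on the stand's board at the start, all alike), 62 (x) x 30 (y) x 24 (z) mm, 30 g, slightly bent; origin: its centre (12 mm up when it lies flat); z up at the start
- crust2: hard-baked crust end (3 to 6 such lie on the stand's board at the start, all alike), 62 (x) x 30 (y) x 24 (z) mm, 30 g, slightly bent; origin: its centre (12 mm up when it lies flat); z up at the start
- crust3: hard-baked crust end (3 to 6 such lie on the stand's board at the start, all alike), 62 (x) x 30 (y) x 24 (z) mm, 30 g, slightly bent; origin: its centre (12 mm up when it lies flat); z up at the start
- crust4: hard-baked crust end (3 to 6 such lie on the stand's board at the start, all alike), 62 (x) x 30 (y) x 24 (z) mm, 30 g, slightly bent; origin: its centre (12 mm up when it lies flat); z up at the start
- crust5: hard-baked crust end (3 to 6 such lie on the stand's board at the start, all alike), 62 (x) x 30 (y) x 24 (z) mm, 30 g, slightly bent; origin: its centre (12 mm up when it lies flat); z up at the start
- crust6: hard-baked crust end (3 to 6 such lie on the stand's board at the start, all alike), 62 (x) x 30 (y) x 24 (z) mm, 30 g, slightly bent; origin: its centre (12 mm up when it lies flat); z up at the start
- crust7: hard-baked crust end (1 or 2 such lie on the table beside the stand at the start, all alike), 62 (x) x 30 (y) x 24 (z) mm, 30 g, slightly bent; origin: its centre (12 mm up when it lies flat); z up at the start
- crust8: hard-baked crust end (1 or 2 such lie on the table beside the stand at the start, all alike), 62 (x) x 30 (y) x 24 (z) mm, 30 g, slightly bent; origin: its centre (12 mm up when it lies flat); z up at the start
- tumbler: bystander: drinking glass, 72 mm wide, 90 mm tall; origin under its centre
- ramekin: bystander: small white pot, 70 mm wide, 45 mm tall; origin under its centre
- mill: bystander: dark wooden pepper mill, 54 mm wide, 130 mm tall; origin under its centre
- wineglass: bystander: stemmed wine glass, 72 mm wide, 170 mm tall; origin under its centre
Things that resemble listed ones, but are neither listed nor needed, are in the scene too. What is shaped like the crust7 but green is not meant. What is shaped like the crust8 but blue is not meant.

How it is judged:
By the outcome, as a careful person would: the job done as asked, in the order asked, and still so for the second after the job is handed in, with the robot touching nothing.
Of crust1, crust2, crust3, crust4, crust5, crust6 only 3 to 6 are there at a start; the rules pass over those that are not, and their reading is None.
Of crust7, crust8 only 1 to 2 are there at a start; the rules pass over those that are not, and their reading is None.
At some moment in a run one of crust1, crust2, crust3, crust4, crust5, crust6, crust7, crust8 may be knocked a few centimetres aside while the robot is not near it.
It also fails if it takes over 210 s, if anything falls off the work surface, if the arm or the gripper's body presses on something with over 40 N, if the wrist force passes 120 N, or if a joint passes its speed limit or range.

## Working session

There is one attempt and no reset: what is moved stays moved. The work goes in short steps, Python scripts to look and compute and a tool call to move; the robot and the scene stay as the last step left them, time stands still between calls to the robot, and variables do not carry over. Pictures are saved under pics/ and viewed, at most 14 in all, crops included, and the job is handed in when it is done.

Besides the shell and the picture viewer there is one more tool, called after "Request:" as name([rows], argument=value, ...), one row to a line, values as JSON. move_arm: Moves the arm, as the interface text tells. Its arguments: {"type":"object","properties":{"plan":{"type":"array","items":{"type":"object","properties":{"tx":{"type":"number"},"ty":{"type":"number"},"tz":{"type":"number"},"wx":{"type":"number"},"wy":{"type":"number"},"wz":{"type":"number"}}}},"gripper":{"type":"number"},"force":{"type":"number"}},"required":["plan"]}

```bash
mkdir -p pics; cat > h.py <<'E'
import numpy as np, cv2
from workcell import env, grab_frame
def save(name,fn):
    f=grab_frame(name); cv2.imwrite('pics/'+fn,f['color'][:,:,::-1])
    np.savez('pics/'+fn[:-4]+'.npz',view=f['view'],k=[f['vfov'],f['cx'],f['cy']],color=f['color']); return f
def load(fn):
    d=np.load('pics/'+fn+'.npz'); return dict(view=d['view'],vfov=d['k'][0],cx=d['k'][1],cy=d['k'][2],color=d['color'],fish=fn.startswith('w'))
def foc(f): return 240/np.tan(np.radians(f['vfov']/2))
def ray(f,u,v):
    F=foc(f); a=(u-f['cx'])/F; b=(v-f['cy'])/F
    if f.get('fish'):
        r=np.hypot(a,b); s=np.sin(r)/max(r,1e-9); d=np.array([a*s,-b*s,-np.cos(r)])
    else: d=np.array([a,-b,-1.])
    R=f['view'][:3,:3]; o=-R.T@f['view'][:3,3]; d=R.T@d; return o,d/np.linalg.norm(d)
def atz(f,u,v,z):
    o,d=ray(f,u,v); return o+d*(z-o[2])/d[2]
def proj(f,p):
    c=f['view'][:3,:3]@np.array(p,float)+f['view'][:3,3]; x,y,z=c[0],-c[1],-c[2]; F=foc(f)
    if f.get('fish'):
        r=np.hypot(x,y); t=np.arctan2(r,z); return f['cx']+F*t*x/r, f['cy']+F*t*y/r
    return f['cx']+F*x/z, f['cy']+F*y/z
def tri(f1,p1,f2,p2):
    o1,d1=ray(f1,*p1);o2,d2=ray(f2,*p2); s=np.linalg.lstsq(np.c_[d1,-d2],o2-o1,rcond=None)[0]
    a=o1+d1*s[0];b=o2+d2*s[1]; return (a+b)/2,np.linalg.norm(a-b)
E
python3 -c "
from h import *
for n,k in(('top','t1'),('scene','s1'),('wrist','w1')):
    f=save(n,k+'.png');print(n,f['vfov'],f['cx'],f['cy'],(-f['view'][:3,:3].T@f['view'][:3,3]).round())
    print(f['view'].round(3).tolist())
print(env.state())"
```

```text
top 44.1396376849451 321.42618728397923 236.18809854619641 [ 311.   23. 1550.]
[[0.023, -0.999, 0.024, -21.378], [0.986, 0.027, 0.166, -564.124], [-0.166, 0.02, 0.986, -1476.934], [0.0, 0.0, 0.0, 1.0]]
scene 49.114206346116376 320.3130971091343 241.82376007653573 [984. 734. 931.]
[[-0.856, 0.517, -0.016, 477.423], [-0.365, -0.582, 0.727, 109.242], [0.367, 0.628, 0.687, -1461.063], [0.0, 0.0, 0.0, 1.0]]
wrist 65.70646984690485 324.23541023181417 243.3408680477142 [135. 563. 384.]
[[0.35, 0.937, -0.001, -574.357], [-0.906, 0.339, -0.256, 29.294], [-0.239, 0.09, 0.967, -389.821], [0.0, 0.0, 0.0, 1.0]]
{'time_s': 0.15, 'qpos': array([ 6.82966352e+01,  1.83426473e+01,  8.96895797e+01, -8.57448867e-04,
        7.20438634e+01, -1.14443333e+00]), 'qvel': array([ 0.02016107, -0.07683545, -0.14226537,  0.05067096,  0.02893598,
        0.01011733]), 'effort': array([-2.98873701e-04, -4.12773442e+01, -2.32154435e+01,  7.26358057e-02,
        4.33532498e-02, -7.17770581e-05]), 'ee_pos': array([201.77438977, 538.03484679, 213.3244497 ]), 'ee_rot': array([-1.79923909e+02, -7.04566704e-04,  1.59441333e+02]), 'force': array([-0.18900157, -0.37070824, -1.17151565]), 'torque': array([ 0.00957767,  0.01508086, -0.06953899]), 'gripper_force': 0.0, 'gripper_width': 91.22569575566375}
```

View pics/t1.png

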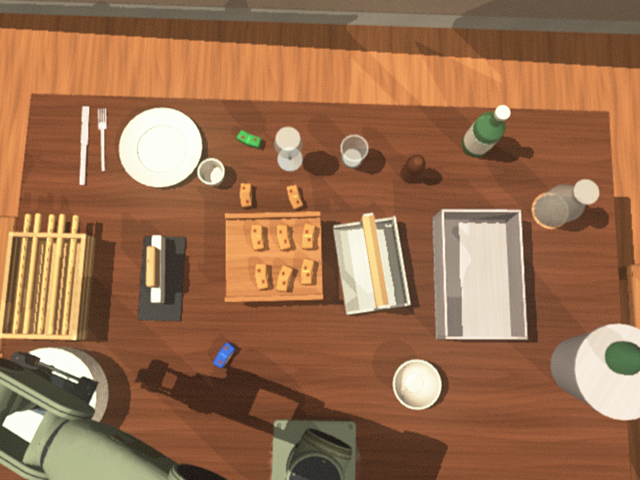

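View pics/s1.png

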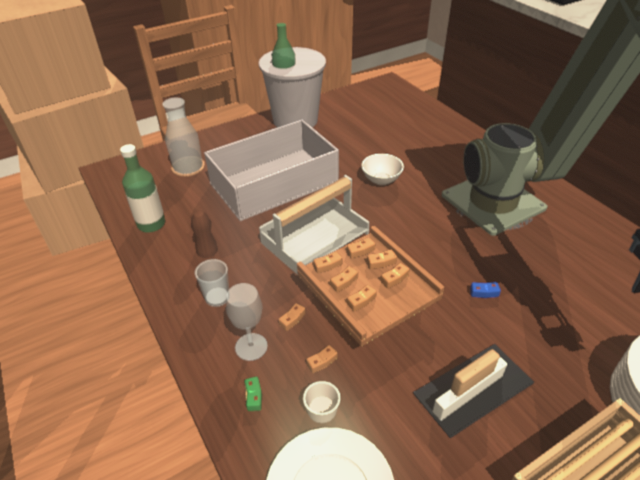

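Top view: stand at about (273,257), tray on its right (372,265) rotated by a few degrees, bin (480,275), scraper on its slate (160,278). Two table crusts are at (246,195) and (294,197), and there are six on the board. I'll zoom in on both views for accurate pixels.

```bash
python3 -c "
from h import *
a=cv2.imread('pics/t1.png');cv2.imwrite('pics/t1c.png',cv2.resize(a[170:345,130:420],None,fx=2.75,fy=2.75,interpolation=cv2.INTER_CUBIC))
a=cv2.imread('pics/s1.png');cv2.imwrite('pics/s1c.png',cv2.resize(a[170:440,220:550],None,fx=2.2,fy=2.2,interpolation=cv2.INTER_CUBIC))"
```

```text
(no output)
```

View pics/t1c.png

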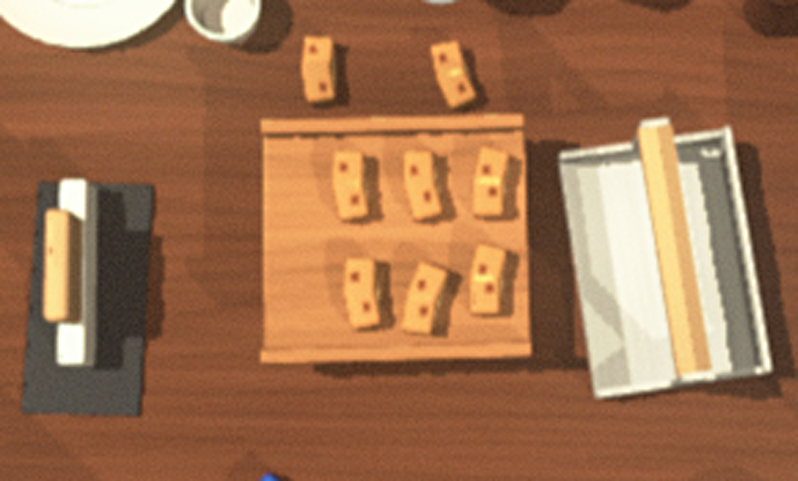

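View pics/s1c.png

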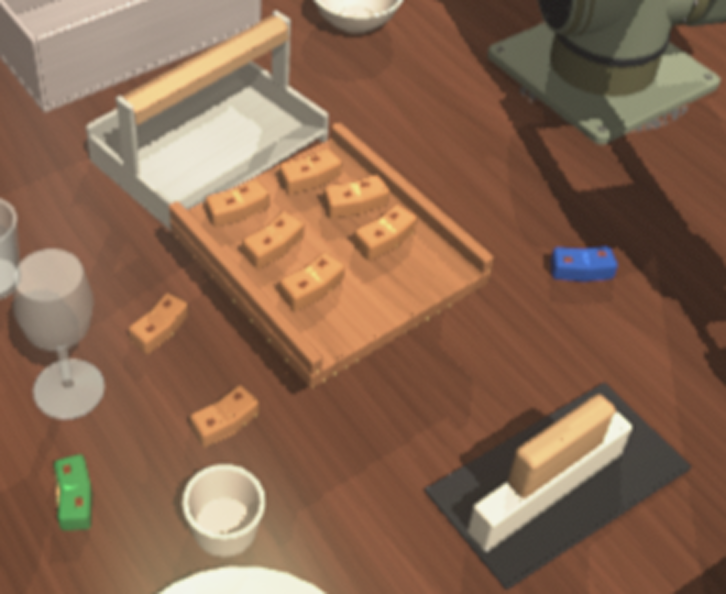

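Crops: bar ends at top (655,122)/(692,373) and scene (128,105)/(285,30). Stand rail ends, slate and scraper corners, and crusts are all clear. I'll triangulate them next.

```bash
cat > m1.py <<'E'
from h import *
t=load('t1');s=load('s1')
T=lambda U,V:(130+(U+.5)/2.75-.5,170+(V+.5)/2.75-.5)
S=lambda U,V:(220+(U+.5)/2.2-.5,170+(V+.5)/2.2-.5)
P=dict(rail_hx_l=((262,120),(313,368)),rail_hx_r=((522,116),(174,207)),rail_lx_l=((262,350),(490,262)),rail_lx_r=((530,345),(338,127)),
 slate_a=((38,182),(508,584)),slate_b=((154,185),(428,491)),slate_c=((140,415),(603,386)),slate_d=((22,412),(690,466)),
 sgrip_hx=((56,210),(514,455)),sgrip_lx=((56,320),(600,398)),
 sblade_hx=((72,180),(480,512)),sblade_lx=((72,364),(622,428)),
 bar_hx=((655,122),(128,97)),bar_lx=((692,373),(278,22)),
 tray_bhx=((728,130),(90,142)),tray_blx=((770,372),(0,0)),tray_fhx=((560,155),(168,218)),tray_flx=((598,397),(327,124)),
 cr_l=((319,69),(225,416)),cr_r=((453,74),(159,322)))
for k,(a,b) in P.items():
    p,e=tri(t,T(*a),s,S(*b)); print(k,p.round(1),round(e,1))
print('top at z')
for k,z in dict(rail_hx_l=95,rail_hx_r=95,rail_lx_l=95,rail_lx_r=95,slate_a=6,slate_b=6,slate_c=6,slate_d=6,sgrip_hx=106,sgrip_lx=106,sblade_hx=51,sblade_lx=51,bar_hx=140,bar_lx=140,tray_bhx=55,tray_blx=55,tray_fhx=22,tray_flx=22,cr_l=24,cr_r=24).items():
    print(k,atz(t,*T(*P[k][0]),z).round(1))
for n,a in enumerate([(350,185),(423,185),(490,182),(363,293),(427,298),(490,280)]): print(n,atz(t,*T(*a),99).round(1))
for n,a in dict(b1=(442,212),b2=(521,210),b3=(526,338),b4=(436,338),wine=(290,158),tum=(352,155),mill=(415,172),ram=(211,175),bowl=(417,385)).items(): print(n,[atz(t,*a,z).round(1)[:2] for z in (0,110)])
E
python3 m1.py
```

```text
rail_hx_l [607.3 238.3  89.8] 4.3
rail_hx_r [616.2   1.6  93.6] 5.6
rail_lx_l [397.2 228.1  96.1] 6.8
rail_lx_r [407.   -9.5  94.4] 7.9
slate_a [558.  459.   10.9] 2.8
slate_b [558.  351.8   3.2] 6.3
slate_c [3.41e+02 3.51e+02 1.00e-01] 2.8
slate_d [341.5 458.8   6.8] 1.6
sgrip_hx [521.1 410.1 107.3] 7.6
sgrip_lx [422.4 404.6 105.9] 4.6
sblade_hx [554.9 413.8  55.4] 1.3
sblade_lx [385.1 408.3  37.3] 3.0
bar_hx [ 602.5 -114.9  149.6] 4.9
bar_lx [ 386.9 -152.3  136.7] 1.2
tray_bhx [ 620.4 -195.7   31.9] 7.2
tray_blx [ 520.5 -273.5  147.6] 284.9
tray_fhx [597.5 -39.7  29.1] 5.3
tray_flx [367.1 -77.2  28.3] 2.2
cr_l [674.4 196.7  15.2] 3.6
cr_r [673.1  67.3  16. ] 3.2
top at z
rail_hx_l [607.9 236.2  95. ]
rail_hx_r [618.2  -0.   95. ]
rail_lx_l [399.7 225.8  95. ]
rail_lx_r [410.  -12.1  95. ]
slate_a [559.7 459.3   6. ]
slate_b [559.8 349.    6. ]
slate_c [341.8 348.7   6. ]
slate_d [342.  458.4   6. ]
sgrip_hx [518.7 413.3 106. ]
sgrip_lx [420.9 406.4 106. ]
sblade_hx [555.2 415.4  51. ]
sblade_lx [385.4 403.7  51. ]
bar_hx [ 606.6 -117.3  140. ]
bar_lx [ 386.2 -151.5  140. ]
tray_bhx [ 618.7 -194.5   55. ]
tray_blx [ 393.4 -233.7   55. ]
tray_fhx [596.6 -38.4  22. ]
tray_flx [368.1 -78.3  22. ]
cr_l [673.8 194.6  24. ]
cr_r [672.5  66.1  24. ]
0 [549.5 153.6  99. ]
1 [551.3  87.9  99. ]
2 [555.7  27.5  99. ]
3 [452.3 138.   99. ]
4 [449.2  80.9  99. ]
5 [466.8  25.1  99. ]
b1 [array([ 647.1, -330.7]), array([ 623.3, -305.6])]
b2 [array([ 658.7, -545. ]), array([ 634. , -504.7])]
b3 [array([ 318.3, -546.7]), array([ 317.7, -506.3])]
b4 [array([ 312.8, -311.5]), array([ 312.7, -287.8])]
wine [array([785.2,  82. ]), array([751.5,  77.8])]
tum [array([798.8, -86.2]), array([764.2, -78.5])]
mill [array([ 756.1, -258.2]), array([ 724.5, -238.3])]
ram [array([731.3, 292.8]), array([701.5, 273.6])]
bowl [array([ 193.2, -261.5]), array([ 201.5, -241.4])]
```

```bash
cat >> h.py <<'E'
from scipy.spatial.transform import Rotation as Ro
from scipy.linalg import fractional_matrix_power as fmp
import sys, json, math
def Tm(p,rpy):
    T=np.eye(4);T[:3,:3]=Ro.from_euler('xyz',rpy,degrees=True).as_matrix();T[:3,3]=p;return T
def plan(x,y,z,yaw,n=None,start=None,roll=180,pitch=0,step=3.2,ang=.11):
    """identical rows bringing the tool from start (default: as measured) to the target"""
    if start is None:
        s=env.state(); start=(*s['ee_pos'],*s['ee_rot'])
    A=Tm(start[:3],start[3:]);B=Tm((x,y,z),(roll,pitch,yaw)); M=np.linalg.inv(A)@B
    w=Ro.from_matrix(M[:3,:3]).as_rotvec(); n0=max(np.linalg.norm(M[:3,3])/10/step,np.linalg.norm(w)/ang)
    n=n or max(1,math.ceil(n0*1.08))
    m=np.real(fmp(M,1/n)); t=m[:3,3]/10; r=Ro.from_matrix(m[:3,:3]).as_rotvec()
    d={k:round(float(v),3 if k[0]=='w' else 2) for k,v in zip('tx ty tz wx wy wz'.split(),[*t,*r]) if abs(v)>.004 or (k[0]=='w' and abs(v)>.0007)}
    print(n,'rows of',json.dumps(d))
    return (x,y,z,roll,pitch,yaw)
def st():
    s=env.state(); open('log.txt','a').write(json.dumps([s['qpos'].tolist(),s['ee_pos'].tolist(),s['ee_rot'].tolist()])+'\n')
    print('t',round(s['time_s'],2),'p',s['ee_pos'].round(1),'r',s['ee_rot'].round(2),'q',s['qpos'].round(1),'F',s['force'].round(1),'w',round(s['gripper_width'],1),'gf',round(s['gripper_force'],1)); return s
E
python3 -c "
from h import *
st();plan(495,-135.5,205,9.7)"
```

```text
t 0.15 p [201.8 538.  213.3] r [-179.92   -0.    159.44] q [68.3 18.3 89.7 -0.  72.  -1.1] F [-0.2 -0.4 -1.2] w 91.2 gf 0.0
26 rows of {"tx": -3.43, "ty": 1.68, "tz": 0.03, "wz": 0.101}
```

Request:
move_arm([
  {"tx": -3.43, "ty": 1.68, "tz": 0.03, "wz": 0.101},
  {"tx": -3.43, "ty": 1.68, "tz": 0.03, "wz": 0.101},
  {"tx": -3.43, "ty": 1.68, "tz": 0.03, "wz": 0.101},
  {"tx": -3.43, "ty": 1.68, "tz": 0.03, "wz": 0.101},
  {"tx": -3.43, "ty": 1.68, "tz": 0.03, "wz": 0.101},
  {"tx": -3.43, "ty": 1.68, "tz": 0.03, "wz": 0.101},
  {"tx": -3.43, "ty": 1.68, "tz": 0.03, "wz": 0.101},
  {"tx": -3.43, "ty": 1.68, "tz": 0.03, "wz": 0.101},
  {"tx": -3.43, "ty": 1.68, "tz": 0.03, "wz": 0.101},
  {"tx": -3.43, "ty": 1.68, "tz": 0.03, "wz": 0.101},
  {"tx": -3.43, "ty": 1.68, "tz": 0.03, "wz": 0.101},
  {"tx": -3.43, "ty": 1.68, "tz": 0.03, "wz": 0.101},
], gripper=9.1)

```text
schema error: expected keys tx, ty, tz, wx, wy, wz
```

Request:
move_arm([
  {"tx": -3.43, "ty": 1.68, "tz": 0.03, "wz": 0.101},
  {"tx": -3.43, "ty": 1.68, "tz": 0.03, "wz": 0.101},
  {"tx": -3.43, "ty": 1.68, "tz": 0.03, "wz": 0.101},
  {"tx": -3.43, "ty": 1.68, "tz": 0.03, "wz": 0.101},
  {"tx": -3.43, "ty": 1.68, "tz": 0.03, "wz": 0.101},
  {"tx": -3.43, "ty": 1.68, "tz": 0.03, "wz": 0.101},
  {"tx": -3.43, "ty": 1.68, "tz": 0.03, "wz": 0.101},
  {"tx": -3.43, "ty": 1.68, "tz": 0.03, "wz": 0.101},
  {"tx": -3.43, "ty": 1.68, "tz": 0.03, "wz": 0.101},
  {"tx": -3.43, "ty": 1.68, "tz": 0.03, "wz": 0.101},
  {"tx": -3.43, "ty": 1.68, "tz": 0.03, "wz": 0.101},
  {"tx": -3.43, "ty": 1.68, "tz": 0.03, "wz": 0.101},
])

```text
schema error: expected keys tx, ty, tz, wx, wy, wz
```

Request:
move_arm([
  {"tx": -3.43, "ty": 1.68, "tz": 0.03, "wz": 0.101},
  {"tx": -3.43, "ty": 1.68, "tz": 0.03, "wz": 0.101},
  {},
  {},
])

```text
schema error: expected keys tx, ty, tz, wx, wy, wz
```

```bash
python3 -c "
from h import *
save('wrist','w2.png');st()"
```

```text
t 0.2 p [201.8 538.1 213.4] r [-179.94   -0.    159.44] q [68.3 18.3 89.7  0.  72.  -1.1] F [-0.7  1.2 -0.4] w 91.1 gf 0.0
```

View pics/w2.png

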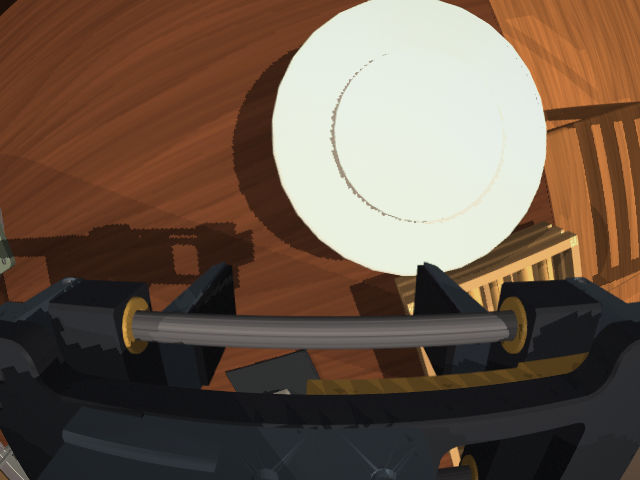

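The rows need all six keys, so nothing moved. The wrist picture shows the plate stack and the gripper in the lower half.

Request:
move_arm([
  {"tx": -3.43, "ty": 1.68, "tz": 0.03, "wx": 0, "wy": 0, "wz": 0.101},
  {"tx": -3.43, "ty": 1.68, "tz": 0.03, "wx": 0, "wy": 0, "wz": 0.101},
  {"tx": -3.43, "ty": 1.68, "tz": 0.03, "wx": 0, "wy": 0, "wz": 0.101},
  {"tx": -3.43, "ty": 1.68, "tz": 0.03, "wx": 0, "wy": 0, "wz": 0.101},
  {"tx": -3.43, "ty": 1.68, "tz": 0.03, "wx": 0, "wy": 0, "wz": 0.101},
  {"tx": -3.43, "ty": 1.68, "tz": 0.03, "wx": 0, "wy": 0, "wz": 0.101},
  {"tx": -3.43, "ty": 1.68, "tz": 0.03, "wx": 0, "wy": 0, "wz": 0.101},
  {"tx": -3.43, "ty": 1.68, "tz": 0.03, "wx": 0, "wy": 0, "wz": 0.101},
  {"tx": -3.43, "ty": 1.68, "tz": 0.03, "wx": 0, "wy": 0, "wz": 0.101},
  {"tx": -3.43, "ty": 1.68, "tz": 0.03, "wx": 0, "wy": 0, "wz": 0.101},
  {"tx": -3.43, "ty": 1.68, "tz": 0.03, "wx": 0, "wy": 0, "wz": 0.101},
  {"tx": -3.43, "ty": 1.68, "tz": 0.03, "wx": 0, "wy": 0, "wz": 0.101},
], gripper=9.1)

```text
time_s: 1.2
ee_pos: [589.7, 346.2, 209.6]
ee_rot: [-180.0, 0.0, 89.7]
force: [-0.3, -0.4, 0.5]
gripper_width: 91.3
gripper_force: 0.0
```

Request:
move_arm([
  {"tx": -3.43, "ty": 1.68, "tz": 0.03, "wx": 0, "wy": 0, "wz": 0.101},
  {"tx": -3.43, "ty": 1.68, "tz": 0.03, "wx": 0, "wy": 0, "wz": 0.101},
  {"tx": -3.43, "ty": 1.68, "tz": 0.03, "wx": 0, "wy": 0, "wz": 0.101},
  {"tx": -3.43, "ty": 1.68, "tz": 0.03, "wx": 0, "wy": 0, "wz": 0.101},
  {"tx": -3.43, "ty": 1.68, "tz": 0.03, "wx": 0, "wy": 0, "wz": 0.101},
  {"tx": -3.43, "ty": 1.68, "tz": 0.03, "wx": 0, "wy": 0, "wz": 0.101},
  {"tx": -3.43, "ty": 1.68, "tz": 0.03, "wx": 0, "wy": 0, "wz": 0.101},
  {"tx": -3.43, "ty": 1.68, "tz": 0.03, "wx": 0, "wy": 0, "wz": 0.101},
  {"tx": -3.43, "ty": 1.68, "tz": 0.03, "wx": 0, "wy": 0, "wz": 0.101},
  {"tx": -3.43, "ty": 1.68, "tz": 0.03, "wx": 0, "wy": 0, "wz": 0.101},
  {"tx": -3.43, "ty": 1.68, "tz": 0.03, "wx": 0, "wy": 0, "wz": 0.101},
  {"tx": -3.43, "ty": 1.68, "tz": 0.03, "wx": 0, "wy": 0, "wz": 0.101},
])

```text
time_s: 2.2
ee_pos: [544.5, -83.1, 206.4]
ee_rot: [180.0, 0.0, 20.3]
force: [0.1, -0.5, -0.5]
gripper_width: 91.2
gripper_force: 0.0
```

Request:
move_arm([
  {"tx": -3.43, "ty": 1.68, "tz": 0.03, "wx": 0, "wy": 0, "wz": 0.101},
  {"tx": -3.43, "ty": 1.68, "tz": 0.03, "wx": 0, "wy": 0, "wz": 0.101},
  {"tx": 0, "ty": 0, "tz": 0, "wx": 0, "wy": 0, "wz": 0},
  {"tx": 0, "ty": 0, "tz": 0, "wx": 0, "wy": 0, "wz": 0},
])

```text
time_s: 2.53
ee_pos: [489.0, -135.0, 206.3]
ee_rot: [-180.0, -0.0, 8.8]
force: [1.7, -0.2, 0.3]
gripper_width: 90.8
gripper_force: 0.0
```

```bash
python3 -c "
from h import *
save('wrist','w3.png');st();plan(495,-135.5,106,9.7)"
```

```text
t 2.58 p [ 490.1 -134.4  206.4] r [-1.7999e+02 -6.0000e-02  8.9400e+00] q [-16.6  12.6  98.9   0.   68.5  64.4] F [ 1.1 -0.1  0.1] w 90.4 gf 0.0
4 rows of {"tx": 0.11, "ty": 0.05, "tz": 2.51, "wz": -0.003}
```

View pics/w3.png

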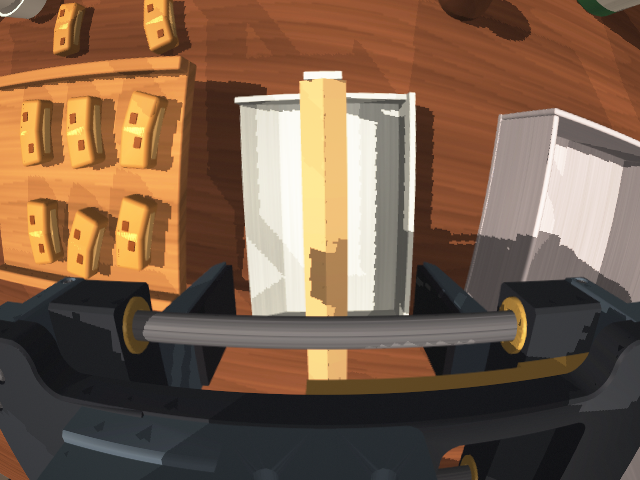

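The bar sits centred between the fingers (column 325) and aligned with them, so I'll descend and grip.

Request:
move_arm([
  {"tx": 0.1, "ty": 0.05, "tz": 2.5, "wx": 0, "wy": 0, "wz": -0.003},
  {"tx": 0.1, "ty": 0.05, "tz": 2.5, "wx": 0, "wy": 0, "wz": -0.003},
  {"tx": 0.1, "ty": 0.05, "tz": 2.5, "wx": 0, "wy": 0, "wz": -0.003},
  {"tx": 0.1, "ty": 0.05, "tz": 2.5, "wx": 0, "wy": 0, "wz": -0.003},
  {"tx": 0, "ty": 0, "tz": 0, "wx": 0, "wy": 0, "wz": 0},
  {"tx": 0, "ty": 0, "tz": 0, "wx": 0, "wy": 0, "wz": 0},
])

```text
time_s: 3.08
ee_pos: [494.7, -134.3, 105.3]
ee_rot: [-179.9, 0.1, 9.8]
force: [0.2, -0.6, -0.1]
gripper_width: 91.0
gripper_force: 0.0
```

Request:
move_arm([
  {"tx": 0, "ty": 0, "tz": 0, "wx": 0, "wy": 0, "wz": 0},
  {"tx": 0, "ty": 0, "tz": 0, "wx": 0, "wy": 0, "wz": 0},
  {"tx": 0, "ty": 0, "tz": 0, "wx": 0, "wy": 0, "wz": 0},
  {"tx": 0, "ty": 0, "tz": 0, "wx": 0, "wy": 0, "wz": 0},
  {"tx": 0, "ty": 0, "tz": 0, "wx": 0, "wy": 0, "wz": 0},
  {"tx": 0, "ty": 0, "tz": 0, "wx": 0, "wy": 0, "wz": 0},
  {"tx": 0, "ty": 0, "tz": 0, "wx": 0, "wy": 0, "wz": 0},
  {"tx": 0, "ty": 0, "tz": 0, "wx": 0, "wy": 0, "wz": 0},
  {"tx": 0, "ty": 0, "tz": 0, "wx": 0, "wy": 0, "wz": 0},
  {"tx": 0, "ty": 0, "tz": 0, "wx": 0, "wy": 0, "wz": 0},
], gripper=1.5, force=45)

```text
time_s: 3.92
ee_pos: [494.3, -135.2, 106.1]
ee_rot: [-180.0, 0.0, 9.7]
force: [0.5, 1.2, -0.3]
gripper_width: 29.8
gripper_force: 45.0
```

```bash
python3 -c "
from h import *
save('wrist','w4.png');save('top','t2.png');st()
w=load('w3')
# stand corners (rail tops z95) in w3 and board edge
for p in [(192,58),(181,68),(188,290)]: print(p,atz(w,*p,95).round(1),atz(w,*p,75).round(1))
a=cv2.imread('pics/t2.png')[190:330,210:430];cv2.imwrite('pics/t2c.png',cv2.resize(a,None,fx=3.6,fy=3.6,interpolation=cv2.INTER_CUBIC))
"
```

```text
t 4.02 p [ 494.3 -135.2  106.1] r [-1.7997e+02  1.0000e-02  9.6600e+00] q [-16.6  18.3 106.8   0.   54.9  63.7] F [0.1 0.8 0.8] w 29.4 gf 45.0
(192, 58) [618.8 -10.2  95. ] [622.9  -2.1  75. ]
(181, 68) [610.1  -2.1  95. ] [613.6   6.5  75. ]
(188, 290) [427.4 -26.5  95. ] [418.  -19.5  75. ]
```

View pics/t2c.png

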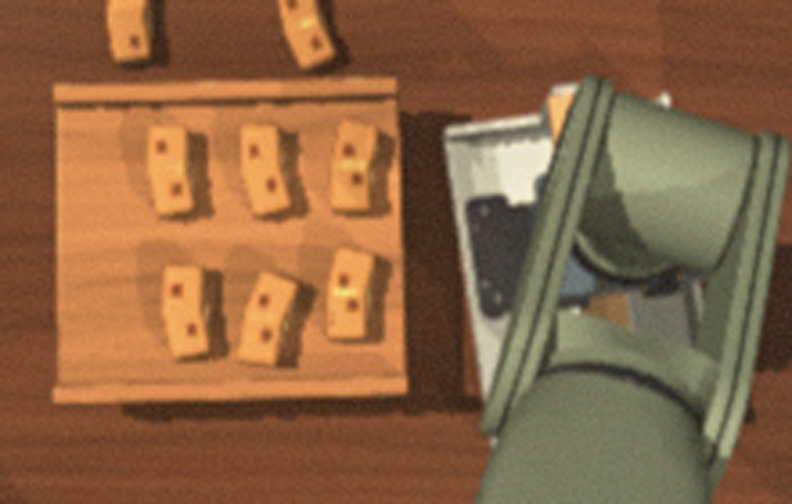

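Grip is firm, 29.5 mm at yaw 9.7. The stand's end edge is at u≈396–407 in this crop. Next I'll cross-check its place with the wrist view before setting the tray.

```bash
cat > m2.py <<'E'
from h import *
w=load('w3');t=load('t2');s=load('s1')
T=lambda U,V:(210+(U+.5)/3.6-.5,190+(V+.5)/3.6-.5)
print('hx corners',atz(t,*T(54,86),95).round(1),atz(t,*T(396,80),95).round(1))
print('lx corners',atz(t,*T(54,401),95).round(1),atz(t,*T(407,391),95).round(1))
print('crust5',atz(t,*T(355,168),99).round(1),atz(w,143,130,99).round(1))
print('crust6',atz(t,*T(352,294),99).round(1),atz(w,137,233,99).round(1))
print('tablecr',atz(t,*T(308,32),24).round(1),atz(w,160,22,24).round(1))
t=load('t1')
print('tray back hx',atz(w,412,95,55).round(1),'front hx',atz(w,237,99,22).round(1), 'bar end ridge',atz(w,324,74,142).round(1))
print('bin corner',atz(w,500,116,110).round(1),atz(w,556,110,110).round(1), atz(t,442,212,110).round(1))
for p in [(616,-9,95),(616,0,95),(555,27,99)]: print(p,np.round(proj(w,p),1),np.round(proj(t,p),1),np.round(proj(s,p),1))
print('wristcam',(-w['view'][:3,:3].T@w['view'][:3,3]).round(1),w['vfov'])
E
python3 m2.py
```

```text
hx corners [607.3 236.9  95. ] [ 6.182e+02 -4.000e-01  9.500e+01]
lx corners [389.7 226.   95. ] [402.4 -13.   95. ]
crust5 [554.6  26.5  99. ] [557.8  22.4  99. ]
crust6 [467.2  26.2  99. ] [472.   21.7  99. ]
tablecr [667.4  63.9  24. ] [672.   62.5  24. ]
tray back hx [ 619.3 -191.8   55. ] front hx [595.6 -33.9  22. ] bar end ridge [ 606.7 -116.7  142. ]
bin corner [ 610.5 -251.8  110. ] [ 630.  -303.3  110. ] [ 623.3 -305.6  110. ]
(616, -9, 95) [190.1  61.3] [323.  212.8] [295.3 260.2]
(616, 0, 95) [179.8  60.9] [319.5 212.7] [297.3 262.7]
(555, 27, 99) [137.8 133.1] [308.1 236.1] [326.9 258.4]
wristcam [ 560.8 -124.4  377.1] 65.70646984690485
```

```bash
python3 -c "
from h import *
a=plan(494.3,-135.2,112,9.7)
b=plan(514.1,-78.2,112,2.9,start=a,n=6)
c=plan(514.1,-78.2,106,2.9,start=b,n=2)
d=plan(514.1,-78.2,220,2.9,start=c)"
```

```text
1 rows of {"tz": -0.59, "wz": -0.001}
6 rows of {"tx": 0.44, "ty": -0.9, "wz": 0.02}
2 rows of {"tz": 0.3}
4 rows of {"tz": -2.85}
```

Request:
move_arm([
  {"tx": 0, "ty": 0, "tz": -0.6, "wx": 0, "wy": 0, "wz": 0},
  {"tx": 0, "ty": 0, "tz": 0, "wx": 0, "wy": 0, "wz": 0},
  {"tx": 0.44, "ty": -0.9, "tz": 0, "wx": 0, "wy": 0, "wz": 0.02},
  {"tx": 0.44, "ty": -0.9, "tz": 0, "wx": 0, "wy": 0, "wz": 0.02},
  {"tx": 0.44, "ty": -0.9, "tz": 0, "wx": 0, "wy": 0, "wz": 0.02},
  {"tx": 0.44, "ty": -0.9, "tz": 0, "wx": 0, "wy": 0, "wz": 0.02},
  {"tx": 0.44, "ty": -0.9, "tz": 0, "wx": 0, "wy": 0, "wz": 0.02},
  {"tx": 0.44, "ty": -0.9, "tz": 0, "wx": 0, "wy": 0, "wz": 0.02},
  {"tx": 0, "ty": 0, "tz": 0, "wx": 0, "wy": 0, "wz": 0},
  {"tx": 0, "ty": 0, "tz": 0.3, "wx": 0, "wy": 0, "wz": 0},
  {"tx": 0, "ty": 0, "tz": 0.3, "wx": 0, "wy": 0, "wz": 0},
  {"tx": 0, "ty": 0, "tz": 0, "wx": 0, "wy": 0, "wz": 0},
])

```text
time_s: 5.02
ee_pos: [514.1, -79.1, 106.1]
ee_rot: [180.0, -0.0, 2.8]
force: [-0.0, 0.2, -0.7]
gripper_width: 29.9
gripper_force: 45.0
```

```bash
python3 -c "
from h import *
st()
save('scene','s2.png')
a=cv2.imread('pics/s2.png')[140:320,230:450];cv2.imwrite('pics/s2c.png',cv2.resize(a,None,fx=3.3,fy=3.3,interpolation=cv2.INTER_CUBIC))"
```

```text
t 5.02 p [514.1 -79.1 106.1] r [180.    -0.     2.79] q [-10.   18.9 105.8  -0.   55.2  77.2] F [-0.   0.2 -0.7] w 29.9 gf 45.0
```

View pics/s2c.png

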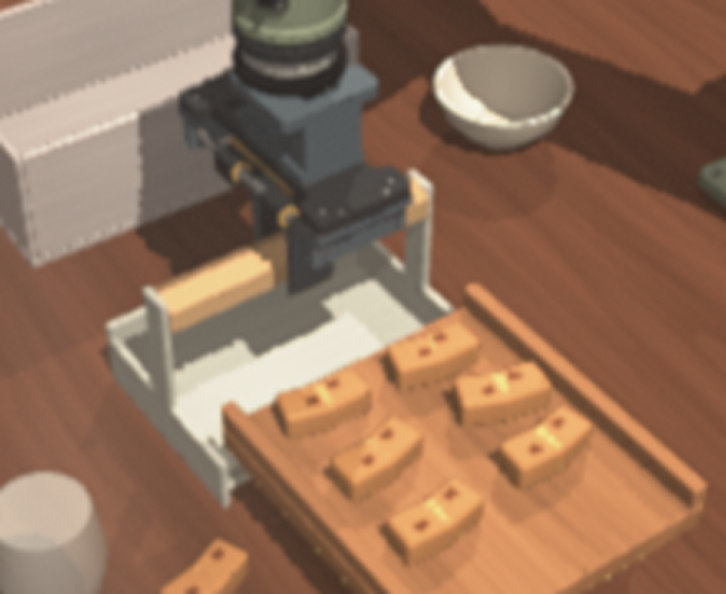

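Lip sits just under the board edge, square and centred. Releasing, then going to the scraper.

```bash
python3 -c "
from h import *
a=(514.1,-79.1,106,180,0,2.8)
d=plan(514.1,-79.1,220,2.8,start=a)
e=plan(470,410,220,3.9,start=d,step=3.9)
f=plan(470,410,65,3.9,start=e,step=3.6)"
```

```text
4 rows of {"tz": -2.85}
14 rows of {"tx": -0.11, "ty": -3.51, "wz": -0.001}
5 rows of {"tz": 3.1}
```

Request:
move_arm([
  {"tx": 0, "ty": 0, "tz": 0, "wx": 0, "wy": 0, "wz": 0},
  {"tx": 0, "ty": 0, "tz": 0, "wx": 0, "wy": 0, "wz": 0},
  {"tx": 0, "ty": 0, "tz": 0, "wx": 0, "wy": 0, "wz": 0},
  {"tx": 0, "ty": 0, "tz": 0, "wx": 0, "wy": 0, "wz": 0},
  {"tx": 0, "ty": 0, "tz": 0, "wx": 0, "wy": 0, "wz": 0},
  {"tx": 0, "ty": 0, "tz": -1.4, "wx": 0, "wy": 0, "wz": 0},
  {"tx": 0, "ty": 0, "tz": -2.5, "wx": 0, "wy": 0, "wz": 0},
  {"tx": 0, "ty": 0, "tz": -2.5, "wx": 0, "wy": 0, "wz": 0},
  {"tx": 0, "ty": 0, "tz": -2.5, "wx": 0, "wy": 0, "wz": 0},
  {"tx": 0, "ty": 0, "tz": -2.5, "wx": 0, "wy": 0, "wz": 0},
], gripper=9.1)

```text
time_s: 5.9
ee_pos: [514.1, -78.7, 221.3]
ee_rot: [-180.0, -0.0, 2.8]
force: [0.3, -0.7, -0.8]
gripper_width: 90.5
gripper_force: 0.0
```

Request:
move_arm([
  {"tx": -0.11, "ty": -3.5, "tz": 0, "wx": 0, "wy": 0, "wz": -0.001},
  {"tx": -0.11, "ty": -3.5, "tz": 0, "wx": 0, "wy": 0, "wz": -0.001},
  {"tx": -0.11, "ty": -3.5, "tz": 0, "wx": 0, "wy": 0, "wz": -0.001},
  {"tx": -0.11, "ty": -3.5, "tz": 0, "wx": 0, "wy": 0, "wz": -0.001},
  {"tx": -0.11, "ty": -3.5, "tz": 0, "wx": 0, "wy": 0, "wz": -0.001},
  {"tx": -0.11, "ty": -3.5, "tz": 0, "wx": 0, "wy": 0, "wz": -0.001},
  {"tx": -0.11, "ty": -3.5, "tz": 0, "wx": 0, "wy": 0, "wz": -0.001},
  {"tx": -0.11, "ty": -3.5, "tz": 0, "wx": 0, "wy": 0, "wz": -0.001},
  {"tx": -0.11, "ty": -3.5, "tz": 0, "wx": 0, "wy": 0, "wz": -0.001},
  {"tx": -0.11, "ty": -3.5, "tz": 0, "wx": 0, "wy": 0, "wz": -0.001},
  {"tx": -0.11, "ty": -3.5, "tz": 0, "wx": 0, "wy": 0, "wz": -0.001},
  {"tx": -0.11, "ty": -3.5, "tz": 0, "wx": 0, "wy": 0, "wz": -0.001},
])

```text
time_s: 6.9
ee_pos: [477.8, 341.7, 220.2]
ee_rot: [-180.0, -0.0, 3.5]
force: [0.1, 0.3, -1.4]
gripper_width: 91.1
gripper_force: 0.0
```

Request:
move_arm([
  {"tx": -0.11, "ty": -3.5, "tz": 0, "wx": 0, "wy": 0, "wz": -0.001},
  {"tx": -0.11, "ty": -3.5, "tz": 0, "wx": 0, "wy": 0, "wz": -0.001},
  {"tx": 0, "ty": 0, "tz": 0, "wx": 0, "wy": 0, "wz": 0},
  {"tx": 0, "ty": 0, "tz": 0, "wx": 0, "wy": 0, "wz": 0},
])

```text
time_s: 7.23
ee_pos: [471.1, 411.2, 219.5]
ee_rot: [180.0, 0.0, 3.8]
force: [1.1, 0.5, -0.5]
gripper_width: 90.9
gripper_force: 0.0
```

```bash
cat > m3.py <<'E'
from h import *
s=st(); save('wrist','w5.png'); save('top','t3.png')
plan(470,410,65,3.9,n=5)
w=cv2.imread('pics/w5.png'); t=cv2.imread('pics/t3.png')[180:330,210:420]
t=cv2.resize(t,(560,400),interpolation=cv2.INTER_CUBIC); w=w[:390,100:560]; 
w=cv2.resize(w,None,fx=.52,fy=.52)
c=np.zeros((600,560,3),np.uint8); c[:400]=t; c[400:400+200,:w.shape[1]]=w[:200]; cv2.imwrite('pics/m3.png',c)
E
python3 m3.py
```

```text
t 7.23 p [471.1 411.2 219.5] r [1.7996e+02 3.0000e-02 3.7700e+00] q [ 40.1  22.7  82.1  -0.   75.2 126.3] F [ 1.1  0.5 -0.5] w 90.9 gf 0.0
5 rows of {"tx": -0.03, "ty": -0.02, "tz": 3.1, "wz": -0.001}
```

View pics/m3.png

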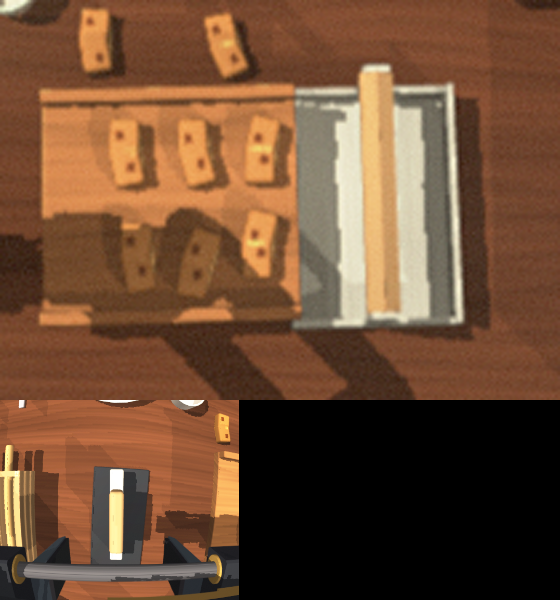

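The tray is square and centred. The scraper is between the fingers, so I'll descend and grip it.

Request:
move_arm([
  {"tx": -0.1, "ty": -0.05, "tz": 3.1, "wx": 0, "wy": 0, "wz": -0.002},
  {"tx": 0, "ty": 0, "tz": 3.1, "wx": 0, "wy": 0, "wz": 0},
  {"tx": 0, "ty": 0, "tz": 3.1, "wx": 0, "wy": 0, "wz": 0},
  {"tx": 0, "ty": 0, "tz": 3.1, "wx": 0, "wy": 0, "wz": 0},
  {"tx": 0, "ty": 0, "tz": 3.1, "wx": 0, "wy": 0, "wz": 0},
  {"tx": 0, "ty": 0, "tz": 0, "wx": 0, "wy": 0, "wz": 0},
  {"tx": 0, "ty": 0, "tz": 0, "wx": 0, "wy": 0, "wz": 0},
])

```text
time_s: 7.92
ee_pos: [470.5, 408.3, 64.5]
ee_rot: [179.9, 0.1, 3.6]
force: [0.9, 0.6, 0.7]
gripper_width: 91.1
gripper_force: 0.0
```

Request:
move_arm([
  {"tx": 0, "ty": 0, "tz": 0, "wx": 0, "wy": 0, "wz": 0},
  {"tx": 0, "ty": 0, "tz": 0, "wx": 0, "wy": 0, "wz": 0},
  {"tx": 0, "ty": 0, "tz": 0, "wx": 0, "wy": 0, "wz": 0},
  {"tx": 0, "ty": 0, "tz": 0, "wx": 0, "wy": 0, "wz": 0},
  {"tx": 0, "ty": 0, "tz": 0, "wx": 0, "wy": 0, "wz": 0},
  {"tx": 0, "ty": 0, "tz": 0, "wx": 0, "wy": 0, "wz": 0},
  {"tx": 0, "ty": 0, "tz": 0, "wx": 0, "wy": 0, "wz": 0},
  {"tx": 0, "ty": 0, "tz": 0, "wx": 0, "wy": 0, "wz": 0},
  {"tx": 0, "ty": 0, "tz": 0, "wx": 0, "wy": 0, "wz": 0},
  {"tx": 0, "ty": 0, "tz": 0, "wx": 0, "wy": 0, "wz": 0},
], gripper=1, force=55)

```text
time_s: 8.75
ee_pos: [470.7, 410.2, 65.1]
ee_rot: [180.0, 0.0, 3.7]
force: [-0.2, -0.1, 0.8]
gripper_width: 27.2
gripper_force: 0.0
```

```bash
python3 -c "
from h import *
s=st();p=s['ee_pos'];y=s['ee_rot'][2]
a=plan(p[0],p[1],185,y)
b=plan(494.7,206.1,185,2.9,start=(p[0],p[1],185,180,0,y))
c=plan(494.7,206.1,135,2.9,start=b,n=3)
f=load('t3')
T=lambda U,V:(210+(U+.5)/2.6667-.5,180+(V+.5)/2.6667-.5)
for q,z in(((452,86),55),((463,322),55),((295,88),42),((293,328),42),((376,67),140),((386,312),140)): print(q,atz(f,*T(*q),z).round(1))
"
```

```text
t 8.75 p [470.7 410.2  65.1] r [1.80e+02 1.00e-02 3.71e+00] q [ 40.   29.6  94.4   0.   56.  126.3] F [-0.2 -0.1  0.8] w 27.2 gf 0.0
5 rows of {"tz": -2.4}
7 rows of {"tx": 0.17, "ty": 2.93, "wz": 0.002}
3 rows of {"tz": 1.67}
(452, 86) [ 630.8 -155.    55. ]
(463, 322) [ 403.1 -167.    55. ]
(295, 88) [627.3  -3.   42. ]
(293, 328) [394.3  -6.6  42. ]
(376, 67) [628.4 -75.  140. ]
(386, 312) [405.1 -87.3 140. ]
```

Request:
move_arm([
  {"tx": 0, "ty": 0, "tz": 0, "wx": 0, "wy": 0, "wz": 0},
  {"tx": 0, "ty": 0, "tz": 0, "wx": 0, "wy": 0, "wz": 0},
  {"tx": 0, "ty": 0, "tz": 0, "wx": 0, "wy": 0, "wz": 0},
  {"tx": 0, "ty": 0, "tz": -1, "wx": 0, "wy": 0, "wz": 0},
  {"tx": 0, "ty": 0, "tz": -2.5, "wx": 0, "wy": 0, "wz": 0},
  {"tx": 0, "ty": 0, "tz": -3, "wx": 0, "wy": 0, "wz": 0},
  {"tx": 0, "ty": 0, "tz": -3, "wx": 0, "wy": 0, "wz": 0},
  {"tx": 0, "ty": 0, "tz": -2.5, "wx": 0, "wy": 0, "wz": 0},
])

```text
time_s: 9.42
ee_pos: [470.9, 410.2, 187.8]
ee_rot: [-179.9, -0.1, 3.7]
force: [0.2, 0.6, -2.8]
gripper_width: 22.2
gripper_force: 55.0
```

Request:
move_arm([
  {"tx": 0.17, "ty": 2.93, "tz": 0, "wx": 0, "wy": 0, "wz": 0.002},
  {"tx": 0.17, "ty": 2.93, "tz": 0, "wx": 0, "wy": 0, "wz": 0.002},
  {"tx": 0.17, "ty": 2.93, "tz": 0, "wx": 0, "wy": 0, "wz": 0.002},
  {"tx": 0.17, "ty": 2.93, "tz": 0, "wx": 0, "wy": 0, "wz": 0.002},
  {"tx": 0.17, "ty": 2.93, "tz": 0, "wx": 0, "wy": 0, "wz": 0.002},
  {"tx": 0.17, "ty": 2.93, "tz": 0, "wx": 0, "wy": 0, "wz": 0.002},
  {"tx": 0.17, "ty": 2.93, "tz": 0, "wx": 0, "wy": 0, "wz": 0.002},
  {"tx": 0, "ty": 0, "tz": 0, "wx": 0, "wy": 0, "wz": 0},
  {"tx": 0, "ty": 0, "tz": 0, "wx": 0, "wy": 0, "wz": 0},
])

```text
time_s: 10.17
ee_pos: [494.7, 205.0, 185.7]
ee_rot: [-180.0, -0.0, 2.8]
force: [-0.6, 0.9, -2.3]
gripper_width: 21.4
gripper_force: 55.0
```

```bash
python3 -c "
from h import *
s=st()
c=plan(494.7,206.1,136,2.9,n=3)
save('top','t4.png');save('scene','s4.png')
a=cv2.imread('pics/s4.png')[180:380,250:450];b=cv2.imread('pics/t4.png')[170:320,210:410]
b=cv2.resize(b,None,fx=2,fy=2);cv2.imwrite('pics/m4.png',np.hstack([cv2.resize(a,(400,400)),np.pad(b,((0,100),(0,0),(0,0)))]))
"
```

```text
t 10.17 p [494.7 205.  185.7] r [-1.7997e+02 -1.0000e-02  2.7500e+00] q [ 21.3  15.9  97.4   0.   66.7 108.5] F [-0.6  0.9 -2.3] w 21.4 gf 55.0
3 rows of {"ty": -0.04, "tz": 1.66, "wz": -0.001}
```

View pics/m4.png

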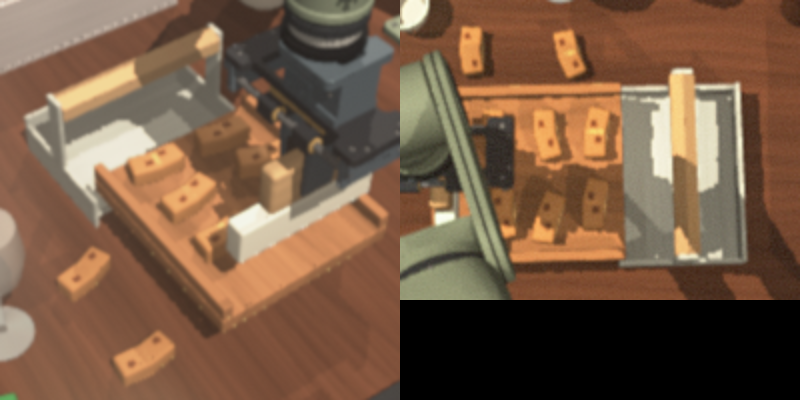

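Request:
move_arm([
  {"tx": 0, "ty": -0.04, "tz": 1.6, "wx": 0, "wy": 0, "wz": -0.001},
  {"tx": 0, "ty": -0.04, "tz": 1.6, "wx": 0, "wy": 0, "wz": -0.001},
  {"tx": 0, "ty": -0.04, "tz": 1.6, "wx": 0, "wy": 0, "wz": -0.001},
  {"tx": 0, "ty": 0, "tz": 0, "wx": 0, "wy": 0, "wz": 0},
  {"tx": 0, "ty": 0, "tz": 0, "wx": 0, "wy": 0, "wz": 0},
  {"tx": 0, "ty": 0, "tz": 0.1, "wx": 0, "wy": 0, "wz": 0},
  {"tx": 0, "ty": 0, "tz": 0.1, "wx": 0, "wy": 0, "wz": 0},
  {"tx": 0, "ty": 0, "tz": 0, "wx": 0, "wy": 0, "wz": 0},
])

```text
time_s: 10.93
ee_pos: [494.8, 207.6, 135.7]
ee_rot: [-180.0, -0.0, 3.1]
force: [1.1, -0.2, -1.5]
gripper_width: 21.9
gripper_force: 55.0
```

```bash
python3 -c "
from h import *
s=st()
p=s['ee_pos']
c=plan(504.5-4+.0506*120,111.5-119.8,135,2.9,n=22)"
```

```text
t 10.93 p [494.8 207.6 135.7] r [-1.7998e+02 -5.0000e-02  3.1000e+00] q [ 21.5  18.5 101.5   0.   60.  108.4] F [ 1.1 -0.2 -1.5] w 21.9 gf 55.0
22 rows of {"ty": 0.98}
```

Request:
move_arm([
  {"tx": 0, "ty": 0.9, "tz": 0, "wx": 0, "wy": 0, "wz": 0},
  {"tx": 0, "ty": 0.9, "tz": 0, "wx": 0, "wy": 0, "wz": 0},
  {"tx": 0, "ty": 0.9, "tz": 0, "wx": 0, "wy": 0, "wz": 0},
  {"tx": 0, "ty": 0.9, "tz": 0, "wx": 0, "wy": 0, "wz": 0},
  {"tx": 0, "ty": 0.9, "tz": 0, "wx": 0, "wy": 0, "wz": 0},
  {"tx": 0, "ty": 0.9, "tz": 0, "wx": 0, "wy": 0, "wz": 0},
  {"tx": 0, "ty": 0.9, "tz": 0, "wx": 0, "wy": 0, "wz": 0},
  {"tx": 0, "ty": 0.9, "tz": 0, "wx": 0, "wy": 0, "wz": 0},
  {"tx": 0, "ty": 0.9, "tz": 0, "wx": 0, "wy": 0, "wz": 0},
  {"tx": 0, "ty": 0.9, "tz": 0, "wx": 0, "wy": 0, "wz": 0},
  {"tx": 0, "ty": 0.9, "tz": 0, "wx": 0, "wy": 0, "wz": 0},
  {"tx": 0, "ty": 0.9, "tz": 0, "wx": 0, "wy": 0, "wz": 0},
])

```text
time_s: 11.93
ee_pos: [500.4, 98.7, 135.2]
ee_rot: [-180.0, -0.0, 3.1]
force: [-0.1, 1.7, -0.7]
gripper_width: 21.7
gripper_force: 55.0
```

```bash
python3 -c "
from h import *
st();save('top','t5.png');save('scene','s5.png')
a=cv2.imread('pics/s5.png')[160:360,240:440];b=cv2.imread('pics/t5.png')[170:320,210:410]
b=cv2.resize(b,None,fx=2,fy=2);cv2.imwrite('pics/m5.png',np.hstack([cv2.resize(a,(400,400)),np.pad(b,((0,100),(0,0),(0,0)))]))
plan(504.5-4+.0506*120,111.5-119.8,135.4,2.9,n=12)"
```

```text
t 11.93 p [500.4  98.7 135.2] r [-179.97   -0.      3.07] q [  9.9  16.3 104.9   0.   58.8  96.8] F [-0.1  1.7 -0.7] w 21.7 gf 55.0
12 rows of {"tx": 0.01, "ty": 0.89}
```

View pics/m5.png

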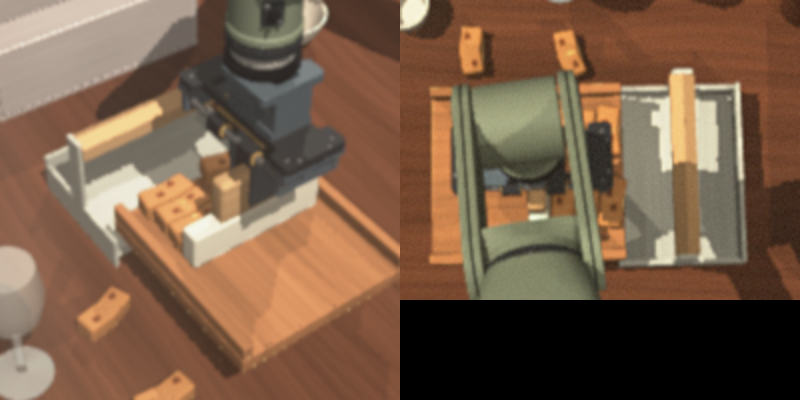

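The crusts are bunched in front of the blade and none are lost. Continuing over the edge.

Request:
move_arm([
  {"tx": 0, "ty": 0.9, "tz": 0, "wx": 0, "wy": 0, "wz": 0},
  {"tx": 0, "ty": 0.9, "tz": 0, "wx": 0, "wy": 0, "wz": 0},
  {"tx": 0, "ty": 0.9, "tz": 0, "wx": 0, "wy": 0, "wz": 0},
  {"tx": 0, "ty": 0.9, "tz": 0, "wx": 0, "wy": 0, "wz": 0},
  {"tx": 0, "ty": 0.9, "tz": 0, "wx": 0, "wy": 0, "wz": 0},
  {"tx": 0, "ty": 0.9, "tz": 0, "wx": 0, "wy": 0, "wz": 0},
  {"tx": 0, "ty": 0.9, "tz": 0, "wx": 0, "wy": 0, "wz": 0},
  {"tx": 0, "ty": 0.9, "tz": 0, "wx": 0, "wy": 0, "wz": 0},
  {"tx": 0, "ty": 0.9, "tz": 0, "wx": 0, "wy": 0, "wz": 0},
  {"tx": 0, "ty": 0.9, "tz": 0, "wx": 0, "wy": 0, "wz": 0},
  {"tx": 0, "ty": 0.9, "tz": 0, "wx": 0, "wy": 0, "wz": 0},
  {"tx": 0, "ty": 0.9, "tz": 0, "wx": 0, "wy": 0, "wz": 0},
])

```text
time_s: 13.03
ee_pos: [506.3, -9.4, 135.2]
ee_rot: [180.0, -0.0, 3.1]
force: [-0.3, -0.5, -2.3]
gripper_width: 21.7
gripper_force: 55.0
```

Request:
move_arm([
  {"tx": 0, "ty": 0.5, "tz": 0, "wx": 0, "wy": 0, "wz": 0},
  {"tx": 0, "ty": 0.5, "tz": 0, "wx": 0, "wy": 0, "wz": 0},
  {"tx": 0, "ty": 0, "tz": 0, "wx": 0, "wy": 0, "wz": 0},
  {"tx": 0, "ty": 0, "tz": 0, "wx": 0, "wy": 0, "wz": 0},
])

```text
time_s: 13.37
ee_pos: [506.7, -18.4, 135.1]
ee_rot: [-180.0, 0.0, 3.1]
force: [-0.2, 0.4, -1.6]
gripper_width: 21.6
gripper_force: 55.0
```

```bash
python3 -c "
from h import *
st();
a=plan(506,-10,200,3)
b=plan(451,404,200,0,start=(506,-15,200,180,0,3),step=3.6)
c=plan(451,404,66,0,start=b)"
```

```text
t 13.37 p [506.7 -18.4 135.1] r [-179.98    0.      3.05] q [ -3.4  16.1 105.2   0.   58.7  83.5] F [-0.2  0.4 -1.6] w 21.6 gf 55.0
3 rows of {"tx": -0.01, "ty": -0.28, "tz": -2.16}
13 rows of {"tx": -0.33, "ty": -3.23, "wz": 0.004}
5 rows of {"tz": 2.68}
```

Request:
move_arm([
  {"tx": 0, "ty": 0, "tz": -2.2, "wx": 0, "wy": 0, "wz": 0},
  {"tx": 0, "ty": 0, "tz": -2.2, "wx": 0, "wy": 0, "wz": 0},
  {"tx": 0, "ty": 0, "tz": -2.2, "wx": 0, "wy": 0, "wz": 0},
  {"tx": -0.3, "ty": -3.25, "tz": 0, "wx": 0, "wy": 0, "wz": 0.004},
  {"tx": -0.3, "ty": -3.25, "tz": 0, "wx": 0, "wy": 0, "wz": 0.004},
  {"tx": -0.3, "ty": -3.25, "tz": 0, "wx": 0, "wy": 0, "wz": 0.004},
  {"tx": -0.3, "ty": -3.25, "tz": 0, "wx": 0, "wy": 0, "wz": 0.004},
  {"tx": -0.3, "ty": -3.25, "tz": 0, "wx": 0, "wy": 0, "wz": 0.004},
  {"tx": -0.3, "ty": -3.25, "tz": 0, "wx": 0, "wy": 0, "wz": 0.004},
  {"tx": -0.3, "ty": -3.25, "tz": 0, "wx": 0, "wy": 0, "wz": 0.004},
  {"tx": -0.3, "ty": -3.25, "tz": 0, "wx": 0, "wy": 0, "wz": 0.004},
])

```text
time_s: 14.28
ee_pos: [471.6, 242.5, 201.2]
ee_rot: [-180.0, -0.0, 1.3]
force: [0.9, -0.2, -2.1]
gripper_width: 21.7
gripper_force: 55.0
```

Request:
move_arm([
  {"tx": -0.3, "ty": -3.25, "tz": 0, "wx": 0, "wy": 0, "wz": 0.004},
  {"tx": -0.3, "ty": -3.25, "tz": 0, "wx": 0, "wy": 0, "wz": 0.004},
  {"tx": -0.3, "ty": -3.25, "tz": 0, "wx": 0, "wy": 0, "wz": 0.004},
  {"tx": -0.3, "ty": -3.25, "tz": 0, "wx": 0, "wy": 0, "wz": 0.004},
  {"tx": -0.3, "ty": -3.25, "tz": 0, "wx": 0, "wy": 0, "wz": 0.004},
  {"tx": 0, "ty": 0, "tz": 0, "wx": 0, "wy": 0, "wz": 0},
  {"tx": 0, "ty": 0, "tz": 0, "wx": 0, "wy": 0, "wz": 0},
])

```text
time_s: 14.87
ee_pos: [454.2, 404.4, 200.5]
ee_rot: [180.0, 0.0, 0.3]
force: [0.1, 0.0, -1.6]
gripper_width: 21.7
gripper_force: 55.0
```

```bash
python3 -c "
from h import *
st();save('top','t6.png');save('scene','s6.png')
plan(451,404,66,0.1,n=5)
a=cv2.imread('pics/s6.png')[160:360,230:430];b=cv2.imread('pics/t6.png')[170:320,220:420]
b=cv2.resize(b,None,fx=2,fy=2);cv2.imwrite('pics/m6.png',np.hstack([cv2.resize(a,(400,400)),np.pad(b,((0,100),(0,0),(0,0)))]))"
```

```text
t 14.87 p [454.2 404.4 200.5] r [1.7997e+02 4.0000e-02 3.0000e-01] q [ 40.6  21.8  86.3   0.   71.9 130.3] F [ 0.1  0.  -1.6] w 21.7 gf 55.0
5 rows of {"tx": -0.07, "ty": -0.04, "tz": 2.7}
```

View pics/m6.png

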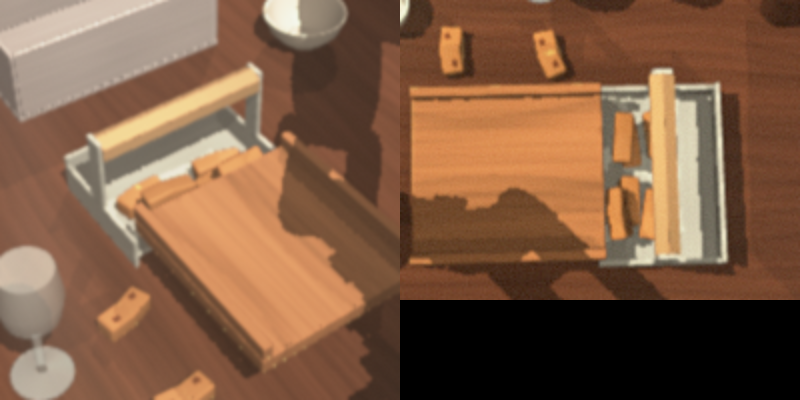

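The board is clear and the crusts are in the tray's front half. Now setting the scraper down on the slate.

Request:
move_arm([
  {"tx": -0.16, "ty": 0, "tz": 2.7, "wx": 0, "wy": 0, "wz": 0.003},
  {"tx": -0.16, "ty": 0, "tz": 2.7, "wx": 0, "wy": 0, "wz": 0.002},
  {"tx": 0, "ty": 0, "tz": 2.7, "wx": 0, "wy": 0, "wz": 0},
  {"tx": 0, "ty": 0, "tz": 2.7, "wx": 0, "wy": 0, "wz": 0},
  {"tx": 0, "ty": 0, "tz": 1.7, "wx": 0, "wy": 0, "wz": 0},
  {"tx": 0, "ty": 0, "tz": 0.5, "wx": 0, "wy": 0, "wz": 0},
  {"tx": 0, "ty": 0, "tz": 0.4, "wx": 0, "wy": 0, "wz": 0},
  {"tx": 0, "ty": 0, "tz": 0, "wx": 0, "wy": 0, "wz": 0},
  {"tx": 0, "ty": 0, "tz": 0, "wx": 0, "wy": 0, "wz": 0},
])

```text
time_s: 15.72
ee_pos: [452.9, 403.0, 68.5]
ee_rot: [-179.9, -0.1, -0.2]
force: [-0.7, -0.1, -2.0]
gripper_width: 21.6
gripper_force: 55.0
```

```bash
python3 -c "
from h import *
st();plan(451,404,65.2,0)"
```

```text
t 15.72 p [452.9 403.   68.5] r [-1.799e+02 -1.100e-01 -2.100e-01] q [ 40.6  28.   96.9  -0.   55.  130.8] F [-0.7 -0.1 -2. ] w 21.6 gf 55.0
1 rows of {"tx": -0.19, "ty": -0.1, "tz": 0.33, "wx": -0.002, "wy": -0.002, "wz": -0.004}
```

Request:
move_arm([
  {"tx": -0.15, "ty": -0.08, "tz": 0.15, "wx": 0, "wy": 0, "wz": -0.003},
  {"tx": 0, "ty": 0, "tz": 0.15, "wx": 0, "wy": 0, "wz": 0},
  {"tx": 0, "ty": 0, "tz": 0, "wx": 0, "wy": 0, "wz": 0},
  {"tx": 0, "ty": 0, "tz": 0, "wx": 0, "wy": 0, "wz": 0},
])

```text
time_s: 16.05
ee_pos: [450.9, 404.1, 65.1]
ee_rot: [-179.9, -0.1, -0.0]
force: [1.0, 0.2, 2.5]
gripper_width: 21.8
gripper_force: 55.0
```

Request:
move_arm([
  {"tx": 0, "ty": 0, "tz": 0, "wx": 0, "wy": 0, "wz": 0},
  {"tx": 0, "ty": 0, "tz": 0, "wx": 0, "wy": 0, "wz": 0},
  {"tx": 0, "ty": 0, "tz": 0, "wx": 0, "wy": 0, "wz": 0},
  {"tx": 0, "ty": 0, "tz": 0, "wx": 0, "wy": 0, "wz": 0},
  {"tx": 0, "ty": 0, "tz": 0, "wx": 0, "wy": 0, "wz": 0},
  {"tx": 0, "ty": 0, "tz": -1.5, "wx": 0, "wy": 0, "wz": 0},
  {"tx": 0, "ty": 0, "tz": -3.5, "wx": 0, "wy": 0, "wz": 0},
  {"tx": 0, "ty": 0, "tz": -3.5, "wx": 0, "wy": 0, "wz": 0},
  {"tx": 0, "ty": 0, "tz": -3.5, "wx": 0, "wy": 0, "wz": 0},
  {"tx": 0, "ty": 0, "tz": -3, "wx": 0, "wy": 0, "wz": 0},
], gripper=9.1)

```text
time_s: 16.88
ee_pos: [450.7, 403.7, 216.6]
ee_rot: [-179.9, -0.1, -0.0]
force: [0.8, 0.2, -1.1]
gripper_width: 85.6
gripper_force: 0.0
```

```bash
cat > m7.py <<'E'
from h import *
s=st();t=save('top','t7.png')
im=t['color'];hsv=cv2.cvtColor(im,cv2.COLOR_RGB2HSV)
# table crusts: bright orange strip beyond the stand
m=((hsv[...,0]>8)&(hsv[...,0]<22)&(hsv[...,1]>110)&(hsv[...,2]>165)).astype(np.uint8)
m[:178]=0;m[209:]=0;m[:,:225]=0;m[:,420:]=0
n,l,stt,c=cv2.connectedComponentsWithStats(m)
for i in range(1,n):
    if stt[i,4]<40: continue
    ys,xs=np.nonzero(l==i); P=np.array([atz(t,u,v,24)[:2] for u,v in zip(xs,ys)])
    r=cv2.minAreaRect(P.astype(np.float32)); e=np.linalg.eigh(np.cov(P.T))[1][:,1]
    print(stt[i],'c',P.mean(0).round(1),'rect',np.round(r[0],1),np.round(r[1],1),'yaw',round(np.degrees(np.arctan(e[1]/e[0])),1))
E
python3 m7.py; python3 -c "
from h import *
s=env.state();p=s['ee_pos'];y=s['ee_rot'][2]
plan(674,195,200,179.9)"
```

```text
t 16.88 p [450.7 403.7 216.6] r [-1.7993e+02 -8.0000e-02 -1.0000e-02] q [ 40.8  20.9  85.4  -0.   73.6 130.8] F [ 0.8  0.2 -1.1] w 85.6 gf 0.0
[240 183  11  24 219] c [676.1 196.8] rect [674.7 196.5] [62.3 26.4] yaw 2.1
[287 185  15  24 216] c [674.3  68.2] rect [674.   68.3] [62.4 27.9] yaw 18.0
31 rows of {"tx": -1.01, "ty": 1.17, "tz": 0.06, "wz": -0.101}
```

Request:
move_arm([
  {"tx": -1, "ty": 1.17, "tz": 0.06, "wx": 0, "wy": 0, "wz": -0.102},
  {"tx": -1, "ty": 1.17, "tz": 0.06, "wx": 0, "wy": 0, "wz": -0.102},
  {"tx": -1, "ty": 1.17, "tz": 0.06, "wx": 0, "wy": 0, "wz": -0.102},
  {"tx": -1, "ty": 1.17, "tz": 0.06, "wx": 0, "wy": 0, "wz": -0.102},
  {"tx": -1, "ty": 1.17, "tz": 0.06, "wx": 0, "wy": 0, "wz": -0.102},
  {"tx": -1, "ty": 1.17, "tz": 0.06, "wx": 0, "wy": 0, "wz": -0.102},
  {"tx": -1, "ty": 1.17, "tz": 0.06, "wx": 0, "wy": 0, "wz": -0.102},
  {"tx": -1, "ty": 1.17, "tz": 0.06, "wx": 0, "wy": 0, "wz": -0.102},
  {"tx": -1, "ty": 1.17, "tz": 0.06, "wx": 0, "wy": 0, "wz": -0.102},
  {"tx": -1, "ty": 1.17, "tz": 0.06, "wx": 0, "wy": 0, "wz": -0.102},
], gripper=7.5)

```text
time_s: 17.77
ee_pos: [413.8, 259.9, 207.9]
ee_rot: [-180.0, 0.0, 58.7]
force: [0.8, 0.4, -0.4]
gripper_width: 75.2
gripper_force: 0.0
```

Request:
move_arm([
  {"tx": -1, "ty": 1.17, "tz": 0.06, "wx": 0, "wy": 0, "wz": -0.102},
  {"tx": -1, "ty": 1.17, "tz": 0.06, "wx": 0, "wy": 0, "wz": -0.102},
  {"tx": -1, "ty": 1.17, "tz": 0.06, "wx": 0, "wy": 0, "wz": -0.102},
  {"tx": -1, "ty": 1.17, "tz": 0.06, "wx": 0, "wy": 0, "wz": -0.102},
  {"tx": -1, "ty": 1.17, "tz": 0.06, "wx": 0, "wy": 0, "wz": -0.102},
  {"tx": -1, "ty": 1.17, "tz": 0.06, "wx": 0, "wy": 0, "wz": -0.102},
  {"tx": -1, "ty": 1.17, "tz": 0.06, "wx": 0, "wy": 0, "wz": -0.102},
  {"tx": -1, "ty": 1.17, "tz": 0.06, "wx": 0, "wy": 0, "wz": -0.102},
  {"tx": -1, "ty": 1.17, "tz": 0.06, "wx": 0, "wy": 0, "wz": -0.102},
  {"tx": -1, "ty": 1.17, "tz": 0.06, "wx": 0, "wy": 0, "wz": -0.102},
])

```text
time_s: 18.6
ee_pos: [517.4, 154.3, 201.9]
ee_rot: [-180.0, -0.0, 117.1]
force: [-0.3, 0.2, 0.7]
gripper_width: 75.0
gripper_force: 0.0
```

Request:
move_arm([
  {"tx": -1, "ty": 1.17, "tz": 0.06, "wx": 0, "wy": 0, "wz": -0.102},
  {"tx": -1, "ty": 1.17, "tz": 0.06, "wx": 0, "wy": 0, "wz": -0.102},
  {"tx": -1, "ty": 1.17, "tz": 0.06, "wx": 0, "wy": 0, "wz": -0.102},
  {"tx": -1, "ty": 1.17, "tz": 0.06, "wx": 0, "wy": 0, "wz": -0.102},
  {"tx": -1, "ty": 1.17, "tz": 0.06, "wx": 0, "wy": 0, "wz": -0.102},
  {"tx": -1, "ty": 1.17, "tz": 0.06, "wx": 0, "wy": 0, "wz": -0.102},
  {"tx": -1, "ty": 1.17, "tz": 0.06, "wx": 0, "wy": 0, "wz": -0.102},
  {"tx": -1, "ty": 1.17, "tz": 0.06, "wx": 0, "wy": 0, "wz": -0.102},
  {"tx": -1, "ty": 1.17, "tz": 0.06, "wx": 0, "wy": 0, "wz": -0.102},
  {"tx": -1, "ty": 1.17, "tz": 0.06, "wx": 0, "wy": 0, "wz": -0.102},
  {"tx": -1, "ty": 1.17, "tz": 0.06, "wx": 0, "wy": 0, "wz": -0.102},
  {"tx": 0, "ty": 0, "tz": 0, "wx": 0, "wy": 0, "wz": 0},
])

```text
time_s: 19.6
ee_pos: [673.2, 199.8, 194.2]
ee_rot: [180.0, 0.0, -178.7]
force: [-0.6, -0.4, 0.3]
gripper_width: 75.1
gripper_force: 0.0
```

```bash
python3 m7.py; python3 -c "
from h import *
a=plan(675,196.5,60,182)
b=plan(675,196.5,5,182,start=a)"
```

```text
t 19.6 p [673.2 199.8 194.2] r [ 1.7995e+02  2.0000e-02 -1.7867e+02] q [ 15.6  30.6  72.5   0.   76.8 -75.8] F [-0.6 -0.4  0.3] w 75.1 gf 0.0
[286 184  12   9  66] c [695.8  72.3] rect [693.5  74.3] [21.9 28. ] yaw 74.9
[292 198   7  11  59] c [656.3  63.6] rect [655.3  64. ] [27.  15.8] yaw 2.1
5 rows of {"tx": -0.06, "ty": -0.05, "tz": 2.69, "wz": -0.003}
2 rows of {"tz": 2.75}
```

Request:
move_arm([
  {"tx": -0.06, "ty": 0.1, "tz": 2.7, "wx": 0, "wy": 0, "wz": -0.003},
  {"tx": -0.06, "ty": 0.1, "tz": 2.7, "wx": 0, "wy": 0, "wz": -0.003},
  {"tx": 0, "ty": 0.1, "tz": 2.7, "wx": 0, "wy": 0, "wz": -0.003},
  {"tx": 0, "ty": 0, "tz": 2.7, "wx": 0, "wy": 0, "wz": -0.003},
  {"tx": 0, "ty": 0, "tz": 2.7, "wx": 0, "wy": 0, "wz": 0},
  {"tx": 0, "ty": 0, "tz": 2.7, "wx": 0, "wy": 0, "wz": 0},
  {"tx": 0, "ty": 0, "tz": 2.3, "wx": 0, "wy": 0, "wz": 0},
  {"tx": 0, "ty": 0, "tz": 0.4, "wx": 0, "wy": 0, "wz": 0},
  {"tx": 0, "ty": 0, "tz": 0, "wx": 0, "wy": 0, "wz": 0},
])

```text
time_s: 20.4
ee_pos: [671.1, 200.3, 5.0]
ee_rot: [-179.9, -0.2, -178.3]
force: [0.7, 0.3, 1.3]
gripper_width: 74.8
gripper_force: 0.0
```

Request:
move_arm([
  {"tx": 0, "ty": 0, "tz": 0, "wx": 0, "wy": 0, "wz": 0},
  {"tx": 0, "ty": 0, "tz": 0, "wx": 0, "wy": 0, "wz": 0},
  {"tx": 0, "ty": 0, "tz": 0, "wx": 0, "wy": 0, "wz": 0},
  {"tx": 0, "ty": 0, "tz": 0, "wx": 0, "wy": 0, "wz": 0},
  {"tx": 0, "ty": 0, "tz": 0, "wx": 0, "wy": 0, "wz": 0},
  {"tx": 0, "ty": 0, "tz": 0, "wx": 0, "wy": 0, "wz": 0},
  {"tx": 0, "ty": 0, "tz": 0, "wx": 0, "wy": 0, "wz": 0},
  {"tx": 0, "ty": 0, "tz": 0, "wx": 0, "wy": 0, "wz": 0},
], gripper=1.5, force=15)

```text
time_s: 21.07
ee_pos: [672.9, 201.2, 6.8]
ee_rot: [180.0, 0.0, -178.2]
force: [-1.1, -0.7, 0.6]
gripper_width: 30.1
gripper_force: 14.8
```

```bash
python3 -c "
from h import *
s=st();p=s['ee_pos'];y=s['ee_rot'][2]
a=plan(p[0],p[1],205,y)
# tray local (35,-50): tray centre ~(515,-79) yaw 2.9
c=np.array([515,-79]);R=np.array([[.9987,-.0506],[.0506,.9987]])
for l in ((45,-50),(-45,-50)): print(l,(c+R@l).round(1))
g=c+R@[45,-50]
b=plan(*g,205,182.9,start=(p[0],p[1],205,180,0,y),step=3.6)
plan(*g,85,182.9,start=b)"
```

```text
t 21.07 p [672.9 201.2   6.8] r [ 1.8000e+02  1.0000e-02 -1.7815e+02] q [ 15.7  39.1  85.5   0.   55.4 -76.1] F [-1.1 -0.7  0.6] w 30.1 gf 14.8
7 rows of {"tz": -2.83}
(45, -50) [ 562.5 -126.7]
(-45, -50) [ 472.6 -131.2]
11 rows of {"tx": 1.12, "ty": -2.94, "wz": -0.002}
5 rows of {"tz": 2.4}
```

Request:
move_arm([
  {"tx": 0, "ty": 0, "tz": -2, "wx": 0, "wy": 0, "wz": 0},
  {"tx": 0, "ty": 0, "tz": -3, "wx": 0, "wy": 0, "wz": 0},
  {"tx": 0, "ty": 0, "tz": -3.2, "wx": 0, "wy": 0, "wz": 0},
  {"tx": 0, "ty": 0, "tz": -3.2, "wx": 0, "wy": 0, "wz": 0},
  {"tx": 0, "ty": 0, "tz": -3.2, "wx": 0, "wy": 0, "wz": 0},
  {"tx": 0, "ty": 0, "tz": -3.2, "wx": 0, "wy": 0, "wz": 0},
  {"tx": 0, "ty": 0, "tz": -2, "wx": 0, "wy": 0, "wz": 0},
])

```text
time_s: 21.65
ee_pos: [673.8, 201.5, 208.6]
ee_rot: [179.9, 0.3, -178.2]
force: [0.9, -0.1, -0.4]
gripper_width: 29.8
gripper_force: 14.8
```

Request:
move_arm([
  {"tx": 1.1, "ty": -3, "tz": 0, "wx": 0, "wy": 0, "wz": -0.002},
  {"tx": 1.1, "ty": -3, "tz": 0, "wx": 0, "wy": 0, "wz": -0.002},
  {"tx": 1.1, "ty": -3, "tz": 0, "wx": 0, "wy": 0, "wz": -0.002},
  {"tx": 1.1, "ty": -3, "tz": 0, "wx": 0, "wy": 0, "wz": -0.002},
  {"tx": 1.1, "ty": -3, "tz": 0, "wx": 0, "wy": 0, "wz": -0.002},
  {"tx": 1.1, "ty": -3, "tz": 0, "wx": 0, "wy": 0, "wz": -0.002},
  {"tx": 1.1, "ty": -3, "tz": 0, "wx": 0, "wy": 0, "wz": -0.002},
  {"tx": 1.1, "ty": -3, "tz": 0, "wx": 0, "wy": 0, "wz": -0.002},
  {"tx": 1.1, "ty": -3, "tz": 0, "wx": 0, "wy": 0, "wz": -0.002},
  {"tx": 1.1, "ty": -3, "tz": 0, "wx": 0, "wy": 0, "wz": -0.002},
  {"tx": 1.1, "ty": -3, "tz": 0, "wx": 0, "wy": 0, "wz": -0.002},
  {"tx": 0, "ty": 0, "tz": 0, "wx": 0, "wy": 0, "wz": 0},
])

```text
time_s: 22.65
ee_pos: [564.1, -138.4, 204.5]
ee_rot: [-179.9, -0.1, -177.2]
force: [0.2, 0.6, 0.8]
gripper_width: 30.2
gripper_force: 14.8
```

```bash
python3 m7.py; python3 -c "
from h import *
b=plan(562.6,-129.7,150,182.9,n=3)
plan(562.6,-129.7,72,182.9,n=3,start=b)"
```

```text
t 22.65 p [ 564.1 -138.4  204.5] r [-1.7985e+02 -7.0000e-02 -1.7715e+02] q [ -14.8   19.2   89.7   -0.2   71.1 -107.6] F [0.2 0.6 0.8] w 30.2 gf 14.8
[287 185  15  24 216] c [674.3  68.2] rect [674.   68.3] [62.4 27.9] yaw 18.0
3 rows of {"tx": 0.07, "ty": 0.21, "tz": 1.82}
3 rows of {"tz": 2.6}
```

Request:
move_arm([
  {"tx": 0.07, "ty": 0.24, "tz": 1.8, "wx": 0, "wy": 0, "wz": 0},
  {"tx": 0.07, "ty": 0.24, "tz": 1.8, "wx": 0, "wy": 0, "wz": 0},
  {"tx": 0.07, "ty": 0.24, "tz": 1.8, "wx": 0, "wy": 0, "wz": 0},
  {"tx": 0, "ty": 0, "tz": 0, "wx": 0, "wy": 0, "wz": 0},
  {"tx": 0, "ty": 0, "tz": 0, "wx": 0, "wy": 0, "wz": 0},
])

```text
time_s: 23.12
ee_pos: [563.3, -125.5, 149.9]
ee_rot: [179.9, -0.1, -176.8]
force: [0.6, -0.5, 0.2]
gripper_width: 30.0
gripper_force: 14.8
```

```bash
python3 -c "
from h import *
st()
plan(562.6,-129.7,72,182.9,n=4)"
```

```text
t 23.12 p [ 563.3 -125.5  149.9] r [ 1.7994e+02 -1.0000e-01 -1.7683e+02] q [ -13.7   21.2   94.9    0.    64.  -106.9] F [ 0.6 -0.5  0.2] w 30.0 gf 14.8
4 rows of {"tx": 0.02, "ty": -0.11, "tz": 1.95, "wz": 0.001}
```

Request:
move_arm([
  {"tx": 0, "ty": -0.4, "tz": 0, "wx": 0, "wy": 0, "wz": 0},
  {"tx": 0, "ty": 0, "tz": 0.5, "wx": 0, "wy": 0, "wz": 0},
  {"tx": 0, "ty": 0, "tz": 1.8, "wx": 0, "wy": 0, "wz": 0},
  {"tx": 0, "ty": 0, "tz": 2, "wx": 0, "wy": 0, "wz": 0},
  {"tx": 0, "ty": 0, "tz": 2, "wx": 0, "wy": 0, "wz": 0},
  {"tx": 0, "ty": 0, "tz": 1.5, "wx": 0, "wy": 0, "wz": 0},
  {"tx": 0, "ty": 0, "tz": 0, "wx": 0, "wy": 0, "wz": 0},
  {"tx": 0, "ty": 0, "tz": 0, "wx": 0, "wy": 0, "wz": 0},
  {"tx": 0, "ty": 0, "tz": 0, "wx": 0, "wy": 0, "wz": 0},
])

```text
time_s: 23.87
ee_pos: [564.8, -130.9, 73.9]
ee_rot: [-180.0, 0.2, -176.9]
force: [0.1, -0.2, -0.8]
gripper_width: 30.0
gripper_force: 14.8
```

Request:
move_arm([
  {"tx": 0, "ty": 0, "tz": 0, "wx": 0, "wy": 0, "wz": 0},
  {"tx": 0, "ty": 0, "tz": 0, "wx": 0, "wy": 0, "wz": 0},
  {"tx": 0, "ty": 0, "tz": 0, "wx": 0, "wy": 0, "wz": 0},
  {"tx": 0, "ty": 0, "tz": 0, "wx": 0, "wy": 0, "wz": 0},
  {"tx": 0, "ty": 0, "tz": 0, "wx": 0, "wy": 0, "wz": 0},
  {"tx": 0, "ty": 0, "tz": -2, "wx": 0, "wy": 0, "wz": 0},
  {"tx": 0, "ty": 0, "tz": -3, "wx": 0, "wy": 0, "wz": 0},
  {"tx": 0, "ty": 0, "tz": -3, "wx": 0, "wy": 0, "wz": 0},
  {"tx": 0, "ty": 0, "tz": -3, "wx": 0, "wy": 0, "wz": 0},
  {"tx": 0, "ty": 0, "tz": -2, "wx": 0, "wy": 0, "wz": 0},
  {"tx": 0, "ty": 0, "tz": 0, "wx": 0, "wy": 0, "wz": 0},
], gripper=4)

```text
time_s: 24.78
ee_pos: [566.3, -131.2, 207.8]
ee_rot: [-179.8, 0.6, -176.9]
force: [0.3, -0.7, -0.3]
gripper_width: 40.4
gripper_force: 0.0
```

```bash
python3 m7.py; python3 -c "
from h import *
plan(674,68,200,197.5,step=3)
t=load('t7'); im=t['color']; print(im.shape)"
```

```text
t 24.78 p [ 566.3 -131.2  207.8] r [-179.83    0.55 -176.89] q [ -14.2   18.8   89.8    0.    70.8 -107.3] F [ 0.3 -0.7 -0.3] w 40.4 gf 0.0
[287 185  15  24 216] c [674.3  68.2] rect [674.   68.3] [62.4 27.9] yaw 18.0
9 rows of {"tx": -1.56, "ty": 1.98, "tz": 0.06, "wz": -0.028}
(480, 640, 3)
```

Request:
move_arm([
  {"tx": -1.56, "ty": 1.98, "tz": 0.06, "wx": 0, "wy": 0, "wz": -0.028},
  {"tx": -1.56, "ty": 1.98, "tz": 0.06, "wx": 0, "wy": 0, "wz": -0.028},
  {"tx": -1.56, "ty": 1.98, "tz": 0.06, "wx": 0, "wy": 0, "wz": -0.028},
  {"tx": -1.56, "ty": 1.98, "tz": 0.06, "wx": 0, "wy": 0, "wz": -0.028},
  {"tx": -1.56, "ty": 1.98, "tz": 0.06, "wx": 0, "wy": 0, "wz": -0.028},
  {"tx": -1.56, "ty": 1.98, "tz": 0.06, "wx": 0, "wy": 0, "wz": -0.028},
  {"tx": -1.56, "ty": 1.98, "tz": 0.06, "wx": 0, "wy": 0, "wz": -0.028},
  {"tx": -1.56, "ty": 1.98, "tz": 0.06, "wx": 0, "wy": 0, "wz": -0.028},
  {"tx": -1.56, "ty": 1.98, "tz": 0.06, "wx": 0, "wy": 0, "wz": -0.028},
  {"tx": 0, "ty": 0, "tz": 0, "wx": 0, "wy": 0, "wz": 0},
  {"tx": 0, "ty": 0, "tz": 0, "wx": 0, "wy": 0, "wz": 0},
  {"tx": 0, "ty": 0, "tz": 0, "wx": 0, "wy": 0, "wz": 0},
], gripper=7.5)

```text
time_s: 25.83
ee_pos: [671.5, 67.4, 195.7]
ee_rot: [180.0, -0.2, -162.5]
force: [-0.8, -0.5, 0.4]
gripper_width: 74.9
gripper_force: 0.0
```

```bash
python3 -c "
from h import *
st();plan(674,68,6,197,n=7)"
```

```text
t 25.83 p [671.5  67.4 195.7] r [ 1.7999e+02 -1.7000e-01 -1.6246e+02] q [   4.8   28.1   76.7   -0.    75.4 -102.8] F [-0.8 -0.5  0.4] w 74.9 gf 0.0
7 rows of {"tx": -0.04, "tz": 2.71, "wz": 0.001}
```

Request:
move_arm([
  {"tx": -0.1, "ty": 0, "tz": 2.7, "wx": 0, "wy": 0, "wz": 0.004},
  {"tx": -0.1, "ty": 0, "tz": 2.7, "wx": 0, "wy": 0, "wz": 0.004},
  {"tx": 0, "ty": 0, "tz": 2.7, "wx": 0, "wy": 0, "wz": 0},
  {"tx": 0, "ty": 0, "tz": 2.7, "wx": 0, "wy": 0, "wz": 0},
  {"tx": 0, "ty": 0, "tz": 2.7, "wx": 0, "wy": 0, "wz": 0},
  {"tx": 0, "ty": 0, "tz": 2.7, "wx": 0, "wy": 0, "wz": 0},
  {"tx": 0, "ty": 0, "tz": 2.4, "wx": 0, "wy": 0, "wz": 0},
  {"tx": 0, "ty": 0, "tz": 0.3, "wx": 0, "wy": 0, "wz": 0},
  {"tx": 0, "ty": 0, "tz": 0, "wx": 0, "wy": 0, "wz": 0},
])

```text
time_s: 26.58
ee_pos: [673.6, 67.0, 6.4]
ee_rot: [180.0, -0.1, -163.0]
force: [1.3, -0.1, -0.3]
gripper_width: 75.3
gripper_force: 0.0
```

Request:
move_arm([
  {"tx": 0, "ty": 0, "tz": 0, "wx": 0, "wy": 0, "wz": 0},
  {"tx": 0, "ty": 0, "tz": 0, "wx": 0, "wy": 0, "wz": 0},
  {"tx": 0, "ty": 0, "tz": 0, "wx": 0, "wy": 0, "wz": 0},
  {"tx": 0, "ty": 0, "tz": 0, "wx": 0, "wy": 0, "wz": 0},
  {"tx": 0, "ty": 0, "tz": 0, "wx": 0, "wy": 0, "wz": 0},
  {"tx": 0, "ty": 0, "tz": 0, "wx": 0, "wy": 0, "wz": 0},
  {"tx": 0, "ty": 0, "tz": 0, "wx": 0, "wy": 0, "wz": 0},
  {"tx": 0, "ty": 0, "tz": 0, "wx": 0, "wy": 0, "wz": 0},
], gripper=1.5, force=15)

```text
time_s: 27.25
ee_pos: [674.3, 68.6, 8.4]
ee_rot: [180.0, 0.0, -162.9]
force: [-1.1, -0.2, 1.1]
gripper_width: 30.3
gripper_force: 14.3
```

Request:
move_arm([
  {"tx": 0, "ty": 0, "tz": -2, "wx": 0, "wy": 0, "wz": 0},
  {"tx": 0, "ty": 0, "tz": -3, "wx": 0, "wy": 0, "wz": 0},
  {"tx": 0, "ty": 0, "tz": -3.2, "wx": 0, "wy": 0, "wz": 0},
  {"tx": 0, "ty": 0, "tz": -3.2, "wx": 0, "wy": 0, "wz": 0},
  {"tx": 0, "ty": 0, "tz": -3.2, "wx": 0, "wy": 0, "wz": 0},
  {"tx": 0, "ty": 0, "tz": -3.2, "wx": 0, "wy": 0, "wz": 0},
  {"tx": 0, "ty": 0, "tz": -2, "wx": 0, "wy": 0, "wz": 0},
  {"tx": 0, "ty": 0, "tz": 0, "wx": 0, "wy": 0, "wz": 0},
  {"tx": 0, "ty": 0, "tz": 0, "wx": 0, "wy": 0, "wz": 0},
])

```text
time_s: 28.0
ee_pos: [674.7, 68.6, 207.2]
ee_rot: [-180.0, 0.1, -162.9]
force: [0.5, -0.6, -1.0]
gripper_width: 30.0
gripper_force: 14.3
```

```bash
python3 -c "
from h import *
st();plan(472.7,-134.2,205,182.9,step=3)"
```

```text
t 28.0 p [674.7  68.6 207.2] r [-1.7997e+02  1.4000e-01 -1.6291e+02] q [   4.8   27.9   75.4    0.    76.6 -102.3] F [ 0.5 -0.6 -1. ] w 30.0 gf 14.3
11 rows of {"tx": 2.15, "ty": -1.48, "tz": 0.02, "wz": 0.023}
```

Request:
move_arm([
  {"tx": 2.15, "ty": -1.48, "tz": 0, "wx": 0, "wy": 0, "wz": 0.023},
  {"tx": 2.15, "ty": -1.48, "tz": 0, "wx": 0, "wy": 0, "wz": 0.023},
  {"tx": 2.15, "ty": -1.48, "tz": 0, "wx": 0, "wy": 0, "wz": 0.023},
  {"tx": 2.15, "ty": -1.48, "tz": 0, "wx": 0, "wy": 0, "wz": 0.023},
  {"tx": 2.15, "ty": -1.48, "tz": 0, "wx": 0, "wy": 0, "wz": 0.023},
  {"tx": 2.15, "ty": -1.48, "tz": 0, "wx": 0, "wy": 0, "wz": 0.023},
  {"tx": 2.15, "ty": -1.48, "tz": 0, "wx": 0, "wy": 0, "wz": 0.023},
  {"tx": 2.15, "ty": -1.48, "tz": 0, "wx": 0, "wy": 0, "wz": 0.023},
  {"tx": 2.15, "ty": -1.48, "tz": 0, "wx": 0, "wy": 0, "wz": 0.023},
  {"tx": 2.15, "ty": -1.48, "tz": 0, "wx": 0, "wy": 0, "wz": 0.023},
  {"tx": 2.15, "ty": -1.48, "tz": 0, "wx": 0, "wy": 0, "wz": 0.023},
])

```text
time_s: 28.92
ee_pos: [469.6, -134.4, 203.8]
ee_rot: [179.9, -0.2, -177.5]
force: [0.3, -0.8, 1.0]
gripper_width: 30.3
gripper_force: 14.3
```

Request:
move_arm([
  {"tx": 0, "ty": 0, "tz": 1.5, "wx": 0, "wy": 0, "wz": 0},
  {"tx": 0, "ty": 0, "tz": 2, "wx": 0, "wy": 0, "wz": 0},
  {"tx": 0, "ty": 0, "tz": 2, "wx": 0, "wy": 0, "wz": 0},
  {"tx": 0, "ty": 0, "tz": 0, "wx": 0, "wy": 0, "wz": 0},
  {"tx": 0, "ty": 0, "tz": 0, "wx": 0, "wy": 0, "wz": 0},
  {"tx": 0, "ty": 0, "tz": 0, "wx": 0, "wy": 0, "wz": 0},
])

```text
time_s: 29.42
ee_pos: [472.0, -134.1, 151.0]
ee_rot: [180.0, -0.0, -177.4]
force: [0.1, 0.1, 0.2]
gripper_width: 30.5
gripper_force: 14.3
```

```bash
python3 -c "
from h import *
st();plan(472.7,-134.2,73,182.9,n=5)"
```

```text
t 29.42 p [ 472.  -134.1  151. ] r [ 1.7998e+02 -3.0000e-02 -1.7740e+02] q [ -17.2   13.8  105.9    0.    60.4 -109.8] F [0.1 0.1 0.2] w 30.5 gf 14.3
5 rows of {"tx": -0.01, "tz": 1.56, "wz": -0.001}
```

Request:
move_arm([
  {"tx": 0, "ty": 0, "tz": 1, "wx": 0, "wy": 0, "wz": 0},
  {"tx": 0, "ty": 0, "tz": 1.9, "wx": 0, "wy": 0, "wz": 0},
  {"tx": 0, "ty": 0, "tz": 2, "wx": 0, "wy": 0, "wz": 0},
  {"tx": 0, "ty": 0, "tz": 1.9, "wx": 0, "wy": 0, "wz": 0},
  {"tx": 0, "ty": 0, "tz": 1, "wx": 0, "wy": 0, "wz": 0},
  {"tx": 0, "ty": 0, "tz": 0, "wx": 0, "wy": 0, "wz": 0},
  {"tx": 0, "ty": 0, "tz": 0, "wx": 0, "wy": 0, "wz": 0},
  {"tx": 0, "ty": 0, "tz": 0, "wx": 0, "wy": 0, "wz": 0},
])

```text
time_s: 30.08
ee_pos: [472.8, -134.3, 74.0]
ee_rot: [-180.0, 0.1, -177.4]
force: [-0.0, -0.5, 0.4]
gripper_width: 30.4
gripper_force: 14.3
```

Request:
move_arm([
  {"tx": 0, "ty": 0, "tz": 0, "wx": 0, "wy": 0, "wz": 0},
  {"tx": 0, "ty": 0, "tz": 0, "wx": 0, "wy": 0, "wz": 0},
  {"tx": 0, "ty": 0, "tz": 0, "wx": 0, "wy": 0, "wz": 0},
  {"tx": 0, "ty": 0, "tz": 0, "wx": 0, "wy": 0, "wz": 0},
  {"tx": 0, "ty": 0, "tz": 0, "wx": 0, "wy": 0, "wz": 0},
  {"tx": 0, "ty": 0, "tz": -2, "wx": 0, "wy": 0, "wz": 0},
  {"tx": 0, "ty": 0, "tz": -3, "wx": 0, "wy": 0, "wz": 0},
  {"tx": 0, "ty": 0, "tz": -3, "wx": 0, "wy": 0, "wz": 0},
  {"tx": 0, "ty": 0, "tz": -3, "wx": 0, "wy": 0, "wz": 0},
  {"tx": 0, "ty": 0, "tz": -2, "wx": 0, "wy": 0, "wz": 0},
  {"tx": 0, "ty": 0, "tz": 0, "wx": 0, "wy": 0, "wz": 0},
], gripper=4)

```text
time_s: 31.0
ee_pos: [474.5, -134.9, 207.8]
ee_rot: [-179.8, 0.5, -177.4]
force: [0.7, -1.1, 0.0]
gripper_width: 39.8
gripper_force: 0.0
```

```bash
python3 -c "
from h import *
st();save('top','t8.png');save('scene','s8.png');save('wrist','w8.png')
L=[json.loads(l) for l in open('log.txt')]
q=np.radians([l[0] for l in L]);p=np.array([l[1] for l in L])
from scipy.optimize import least_squares
r=np.hypot(p[:,0],p[:,1])
def f(k):
    a1,h,L2,L3,e3,d6=k; a=q[:,1];b=q[:,1]+q[:,2]; c=b+q[:,4]
    R=a1+L2*np.sin(a)+L3*np.sin(b)+e3*np.cos(b)+d6*np.sin(c); Z=h+L2*np.cos(a)+L3*np.cos(b)-e3*np.sin(b)+d6*np.cos(c)
    return np.r_[R-r,Z-p[:,2]]
for z in [(0,400,425,375,0,250),(150,400,450,450,50,250)]:
    o=least_squares(f,z);print(o.x.round(1),np.abs(o.fun).max().round(2),o.cost)
print(np.degrees(q[:,0]-np.arctan2(p[:,1],p[:,0])).round(2))
"
```

```text
t 31.0 p [ 474.5 -134.9  207.8] r [-179.81    0.53 -177.41] q [ -17.2   10.9  100.8    0.    67.7 -109.8] F [ 0.7 -1.1  0. ] w 39.8 gf 0.0
[1.000e-01 1.406e+02 5.917e+02 4.170e+02 2.520e+01 3.359e+02] 0.02 0.0004905788960347681
[1.000e-01 1.406e+02 5.917e+02 4.170e+02 2.520e+01 3.359e+02] 0.02 0.0004905788960297159
[-1.15 -1.15 -1.32 -1.3  -1.27 -1.05 -1.06 -1.24 -1.23 -1.31 -1.31 -1.08
 -1.09 -1.09 -0.96 -0.94 -1.04 -1.16 -1.14 -0.96 -0.97 -1.35 -1.34]
```

Request:
move_arm([
  {"tx": 0, "ty": 0, "tz": -2, "wx": 0.12, "wy": 0, "wz": 0},
  {"tx": 0, "ty": 0, "tz": -2, "wx": 0.12, "wy": 0, "wz": 0},
  {"tx": 0, "ty": 0, "tz": 0, "wx": 0.12, "wy": 0, "wz": 0},
  {"tx": 0, "ty": 0, "tz": 0, "wx": 0.12, "wy": 0, "wz": 0},
  {"tx": 0, "ty": 0, "tz": 0, "wx": 0, "wy": 0, "wz": 0},
  {"tx": 0, "ty": 0, "tz": 0, "wx": 0, "wy": 0, "wz": 0},
], gripper=9.1)

```text
time_s: 31.65
ee_pos: [471.0, -130.2, 240.9]
ee_rot: [-152.6, -0.3, -177.2]
force: [0.2, -0.1, 0.4]
gripper_width: 77.0
gripper_force: 0.0
```

```bash
cat > kin.py <<'E'
from h import *
from scipy.optimize import least_squares
def fk(q,k):
    a1,h,L2,L3,e3,d6,off,s4,s6=k[:9]; q=np.radians(q)
    Rz=lambda a:Ro.from_euler('z',a).as_matrix(); Ry=lambda a:Ro.from_euler('y',a).as_matrix()
    R=Rz(q[0]); p=R@np.array([a1,off,h])
    R=R@Ry(q[1]); p=p+R@[0,0,L2]; R=R@Ry(q[2]); p=p+R@[e3,0,L3]
    R=R@Rz(s4*q[3])@Ry(q[4])@Rz(s6*q[5]); p=p+R@[0,0,d6]
    return p,R
def load_log():
    L=[json.loads(l) for l in open('log.txt')]; return np.array([l[0]for l in L]),np.array([l[1]for l in L]),np.array([l[2]for l in L])
def fit():
    Q,P,E=load_log(); best=None
    for s4 in(1,-1):
      for s6 in (1,-1):
        Rs=[Ro.from_euler('xyz',e,degrees=True).as_matrix() for e in E]
        C=np.mean([ (fk(q,[0,140,591,417,25,335,0,s4,s6])[1].T@R) for q,R in zip(Q,Rs)],0); U,_,V=np.linalg.svd(C); C=U@V
        def f(k):
            o=[]
            for q,p,R in zip(Q,P,Rs):
                pp,RR=fk(q,[*k,s4,s6]); o+=list(pp-p)+list(100*((RR@C)-R).ravel())
            return o
        r=least_squares(f,[0,140,591,417,25,335,10])
        if best is None or r.cost<best[0]: best=(r.cost,[*r.x,s4,s6],C)
    return best
def ik(T,q0,k,C):
    def f(q):
        p,R=fk(q,k); return np.r_[p-T[:3,3],200*(R@C-T[:3,:3]).ravel()]
    r=least_squares(f,q0,x_scale=10); return r.x,r.cost
E
python3 -c "
from kin import *
st();b=fit();print(b[0],np.round(b[1],1),b[2].round(3))"
```

```text
t 31.65 p [ 471.  -130.2  240.9] r [-152.61   -0.29 -177.19] q [  1.6   8.9 104.1 -29.4  69.4 -80.2] F [ 0.2 -0.1  0.4] w 77.0 gf 0.0
7.925885167956351e-25 [ -0.  140.3 591.8 417.   25.2 335.7  11.5   1.    1. ] [[ 0. -1. -0.]
 [ 1.  0. -0.]
 [ 0. -0.  1.]]
```

```bash
cat > scan.py <<'E'
from kin import *
c,k,C=fit(); np.save('kin.npy',np.array([k,C.ravel().tolist()],dtype=object),allow_pickle=True)
LO=np.array([-177.97,-48.28,12.27,-77.06,2.81,-146.56]);HI=np.array([177.97,115.42,149.76,257.06,150.46,146.56])
tip=np.array([0,80,22-125.])
def tool(psi,phi,tippos,flip):
    Rt=Ro.from_euler('z',psi,degrees=True).as_matrix()@Ro.from_euler('x',-phi,degrees=True).as_matrix()
    bar=np.array(tippos)-Rt@tip
    Rtool=Rt@Ro.from_euler('xyz',[180,0,180 if flip else 0],degrees=True).as_matrix()
    T=np.eye(4);T[:3,:3]=Rtool;T[:3,3]=bar+Rtool@[0,0,19];return T,bar
if __name__=='__main__':
  for psi in range(-180,180,15):
   for flip in (0,1):
    for z in (140,220):
      best=0;q=None
      for phi in range(0,111,10):
        T,bar=tool(psi,phi,(472,-410,z if phi>50 else max(z,150)),flip)
        if q is None:
            sols=[]
            for q1 in (-40,-70,-10): 
              for q6 in(-120,-60,0,60,120):
                x,cst=ik(T,[q1,15,95,0,70,q6],k,C)
                if cst<1 and (x>LO).all() and (x<HI).all(): sols.append(x)
            if not sols: break
            q=min(sols,key=lambda s:abs(s[5]))
        else: 
            x,cst=ik(T,q,k,C)
            if cst>1 or (x<LO+1).any() or (x>HI-1).any(): break
            q=x
        best=phi
      if best>=60: print(psi,flip,z,best,q.round(0))
E
time python3 scan.py
```

```text
-180 0 140 90 [ -61.   70.   34.   67.  148. -117.]
-180 0 220 80 [ -60.   62.   31.   66.  148. -113.]
-180 1 140 90 [-61.  70.  34.  67. 148.  63.]
-180 1 220 80 [-60.  62.  31.  66. 148.  67.]
-165 1 140 60 [-53.  57.  36.  31. 141.  36.]
-105 1 140 60 [-33.  59.  30. -28. 146. -33.]
-90 0 140 70 [-27.  62.  34. -45. 144. 131.]
-90 0 220 60 [-28.  54.  32. -43. 143. 128.]
-90 1 140 70 [-27.  62.  34. -45. 144. -49.]
-90 1 220 60 [-28.  54.  32. -43. 143. -52.]
-75 0 140 100 [-19.  71.  42. -74. 145. 116.]
-75 0 220 90 [-20.  63.  40. -73. 144. 111.]
-75 1 140 100 [-19.  71.  42. -74. 145. -64.]
-75 1 220 90 [-20.  63.  40. -73. 144. -69.]
-60 0 140 100 [-14.  64.  60. -70. 133. 128.]
-60 0 220 100 [-14.  59.  59. -75. 135. 120.]
-60 1 140 100 [-14.  64.  60. -70. 133. -52.]
-60 1 220 100 [-14.  59.  59. -75. 135. -60.]
-45 0 140 110 [ -9.  63.  77. -75. 128. 138.]
-45 0 220 100 [ -9.  52.  76. -74. 124. 130.]
-45 1 140 110 [ -9.  63.  77. -75. 128. -42.]
-45 1 220 100 [ -9.  52.  76. -74. 124. -50.]
-30 0 140 90 [ -5.  46.  93. -71. 106. 142.]
-30 0 220 90 [ -5.  40.  90. -73. 109
[... 1202 characters left out ...]
 57. 101.  78. 117.  23.]
120 1 220 110 [-81.  49. 102.  82. 118.  31.]
135 0 140 110 [ -77.   61.   85.   74.  124. -145.]
135 0 220 110 [ -77.   54.   86.   79.  126. -138.]
135 1 140 110 [-77.  61.  85.  74. 124.  35.]
135 1 220 110 [-77.  54.  86.  79. 126.  42.]
150 0 140 110 [ -72.   66.   69.   74.  134. -133.]
150 0 220 110 [ -72.   60.   70.   79.  135. -126.]
150 1 140 110 [-72.  66.  69.  74. 134.  47.]
150 1 220 110 [-72.  60.  70.  79. 135.  54.]
165 0 140 110 [ -67.   72.   52.   78.  143. -120.]
165 0 220 110 [ -67.   66.   53.   84.  144. -112.]
165 1 140 110 [-67.  72.  52.  78. 143.  60.]
165 1 220 110 [-67.  66.  53.  84. 144.  68.]
real	0m7.017s
user	0m7.425s
sys	0m0.092s
```

```bash
cat > p1.py <<'E'
from scan import *
for psi in (-30,-38,-45):
  for tipp in ((475,-415,155),(490,-420,155)):
    q=[-40,20,95,0,65,-100.]
    for phi in (0,50,80,85,90,95):
        T,bar=tool(psi,phi,tipp,1); q,cst=ik(T,q,k,C)
        if phi in(0,50,80,90,95): print(psi,tipp,phi,'bar',bar.round(0),'q',q.round(1),round(cst,3))
E
python3 p1.py; python3 -c "
from h import *
plan(515,-79.5,210,182.9,n=5)"
```

```text
-30 (475, -415, 155) 0 bar [ 435. -484.  258.] q [ -49.1   24.6   76.3    0.    79.1 -109.1] 0.0
-30 (475, -415, 155) 50 bar [ 489. -391.  282.] q [-17.6  26.2  86.6 -48.7  84.4 -64.7] 0.0
-30 (475, -415, 155) 80 bar [ 519. -339.  252.] q [ -6.8  39.6  90.9 -67.  100.5 -45.4] 0.0
-30 (475, -415, 155) 90 bar [ 526. -326.  235.] q [ -5.3  45.3  91.7 -71.4 106.6 -40.3] 0.0
-30 (475, -415, 155) 95 bar [ 530. -320.  226.] q [ -4.9  48.2  92.  -73.4 109.8 -38. ] 0.0
-30 (490, -420, 155) 0 bar [ 450. -489.  258.] q [ -48.4   25.9   74.2    0.    79.9 -108.4] 0.0
-30 (490, -420, 155) 50 bar [ 504. -396.  282.] q [-17.6  27.6  84.2 -48.7  85.  -65.5] 0.0
-30 (490, -420, 155) 80 bar [ 534. -344.  252.] q [ -7.1  40.7  88.4 -67.5 100.8 -46.7] 0.0
-30 (490, -420, 155) 90 bar [ 542. -331.  235.] q [ -5.6  46.2  89.2 -72.1 106.9 -41.9] 0.0
-30 (490, -420, 155) 95 bar [ 545. -325.  226.] q [ -5.2  49.1  89.5 -74.2 110.  -39.7] 0.0
-38 (475, -415, 155) 0 bar [ 426. -478.  258.] q [ -49.3   23.6   78.    -0.    78.5 -101.3] 0.0
-38 (475, -415, 155) 50 bar [ 492. -393.  282.] q [-18.5  29.4  81.1 -46.
[... 1053 characters left out ...]
5) 90 bar [ 548. -342.  235.] q [ -9.6  51.6  75.6 -66.7 117.5 -47. ] 0.0
-45 (475, -415, 155) 95 bar [ 552. -338.  226.] q [ -9.2  54.3  75.7 -69.2 120.1 -45.9] 0.0
-45 (490, -420, 155) 0 bar [ 433. -477.  258.] q [-48.7  23.9  77.4   0.   78.7 -93.7] 0.0
-45 (490, -420, 155) 50 bar [ 509. -401.  282.] q [-19.5  33.6  73.6 -44.2  97.2 -60.4] 0.0
-45 (490, -420, 155) 80 bar [ 552. -358.  252.] q [-10.9  47.6  72.7 -62.3 112.9 -50.9] 0.0
-45 (490, -420, 155) 90 bar [ 563. -347.  235.] q [ -9.7  52.8  72.7 -67.7 118.  -48.8] 0.0
-45 (490, -420, 155) 95 bar [ 567. -343.  226.] q [ -9.4  55.5  72.8 -70.3 120.6 -47.9] 0.0
5 rows of {"tx": -0.93, "ty": 1.11, "tz": 0.32, "wx": -0.096, "wy": -0.001}
```

Request:
move_arm([
  {"tx": -0.93, "ty": 1.11, "tz": 0.32, "wx": -0.096, "wy": -0.001, "wz": 0},
  {"tx": -0.93, "ty": 1.11, "tz": 0.32, "wx": -0.096, "wy": -0.001, "wz": 0},
  {"tx": -0.93, "ty": 1.11, "tz": 0.32, "wx": -0.096, "wy": -0.001, "wz": 0},
  {"tx": -0.93, "ty": 1.11, "tz": 0.32, "wx": -0.096, "wy": -0.001, "wz": 0},
  {"tx": -0.93, "ty": 1.11, "tz": 0.32, "wx": -0.096, "wy": -0.001, "wz": 0},
  {"tx": 0, "ty": 0, "tz": 0, "wx": 0, "wy": 0, "wz": 0},
  {"tx": 0, "ty": 0, "tz": 0, "wx": 0, "wy": 0, "wz": 0},
  {"tx": 0, "ty": 0, "tz": 0, "wx": 0, "wy": 0, "wz": 0},
])

```text
time_s: 32.32
ee_pos: [515.4, -82.5, 212.0]
ee_rot: [-179.9, 0.2, -177.4]
force: [-0.3, -0.7, 0.5]
gripper_width: 91.1
gripper_force: 0.0
```

```bash
python3 -c "
from h import *
st();plan(515,-79.5,106,182.9,n=5)
T8=cv2.imread('pics/t8.png')[170:320,220:420];s=cv2.imread('pics/s8.png')[160:360,230:430]
b=cv2.resize(T8,None,fx=2,fy=2);cv2.imwrite('pics/m8.png',np.hstack([cv2.resize(s,(400,400)),np.pad(b,((0,100),(0,0),(0,0)))]))"
```

```text
t 32.32 p [515.4 -82.5 212. ] r [-179.94    0.22 -177.43] q [ -10.3   13.5   96.8   -0.    69.5 -102.9] F [-0.3 -0.7  0.5] w 91.1 gf 0.0
5 rows of {"tx": 0.01, "ty": 0.06, "tz": 2.12, "wy": 0.001, "wz": -0.001}
```

View pics/m8.png

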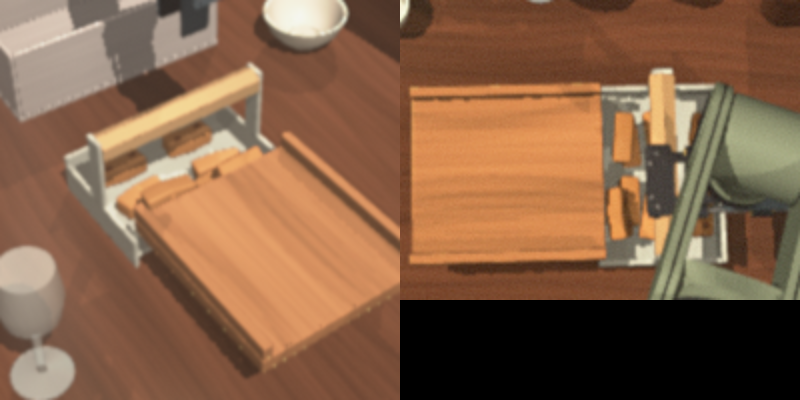

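All crusts are now in the tray, the two hand-placed ones in the back half. Gripping the bar.

Request:
move_arm([
  {"tx": 0, "ty": 0.1, "tz": 1.5, "wx": 0, "wy": 0, "wz": -0.003},
  {"tx": 0, "ty": 0.1, "tz": 2.5, "wx": 0, "wy": 0, "wz": -0.003},
  {"tx": 0, "ty": 0.1, "tz": 2.5, "wx": 0, "wy": 0, "wz": 0},
  {"tx": 0, "ty": 0, "tz": 2.5, "wx": 0, "wy": 0, "wz": 0},
  {"tx": 0, "ty": 0, "tz": 1.6, "wx": 0, "wy": 0, "wz": 0},
  {"tx": 0, "ty": 0, "tz": 0, "wx": 0, "wy": 0, "wz": 0},
  {"tx": 0, "ty": 0, "tz": 0, "wx": 0, "wy": 0, "wz": 0},
])

```text
time_s: 32.9
ee_pos: [515.8, -77.9, 106.2]
ee_rot: [-180.0, 0.2, -176.9]
force: [0.1, -0.7, -0.4]
gripper_width: 90.9
gripper_force: 0.0
```

Request:
move_arm([
  {"tx": 0, "ty": 0, "tz": 0, "wx": 0, "wy": 0, "wz": 0},
  {"tx": 0, "ty": 0, "tz": 0, "wx": 0, "wy": 0, "wz": 0},
  {"tx": 0, "ty": 0, "tz": 0, "wx": 0, "wy": 0, "wz": 0},
  {"tx": 0, "ty": 0, "tz": 0, "wx": 0, "wy": 0, "wz": 0},
  {"tx": 0, "ty": 0, "tz": 0, "wx": 0, "wy": 0, "wz": 0},
  {"tx": 0, "ty": 0, "tz": 0, "wx": 0, "wy": 0, "wz": 0},
  {"tx": 0, "ty": 0, "tz": 0, "wx": 0, "wy": 0, "wz": 0},
  {"tx": 0, "ty": 0, "tz": 0, "wx": 0, "wy": 0, "wz": 0},
  {"tx": 0, "ty": 0, "tz": 0, "wx": 0, "wy": 0, "wz": 0},
  {"tx": 0, "ty": 0, "tz": 0, "wx": 0, "wy": 0, "wz": 0},
  {"tx": 0, "ty": 0, "tz": 0, "wx": 0, "wy": 0, "wz": 0},
], gripper=1.5, force=60)

```text
time_s: 33.82
ee_pos: [516.5, -78.6, 106.2]
ee_rot: [-180.0, 0.3, -177.0]
force: [-0.2, -0.7, -0.5]
gripper_width: 29.8
gripper_force: 60.0
```

```bash
python3 -c "
from h import *
s=st();p=s['ee_pos'];y=s['ee_rot'][2]
a=plan(p[0]+3,p[1]-60,112,y,n=6,start=(p[0],p[1],112,180,0,y))
b=plan(a[0],a[1],243,y,start=a,step=2.2)
plan(435,-484,243,150,start=b,n=20)"
```

```text
t 33.82 p [516.5 -78.6 106.2] r [-179.99    0.28 -177.  ] q [-9.900e+00  1.900e+01  1.057e+02  1.000e-01  5.500e+01 -1.030e+02] F [-0.2 -0.7 -0.5] w 29.8 gf 60.0
6 rows of {"ty": -1.0}
7 rows of {"tz": -1.87}
20 rows of {"tx": 0.03, "ty": -1.8, "wz": 0.029}
```

Request:
move_arm([
  {"tx": 0, "ty": 0, "tz": -0.3, "wx": 0, "wy": 0, "wz": 0},
  {"tx": 0, "ty": 0, "tz": -0.3, "wx": 0, "wy": 0, "wz": 0},
  {"tx": 0, "ty": -0.5, "tz": 0, "wx": 0, "wy": 0, "wz": 0},
  {"tx": 0, "ty": -1, "tz": 0, "wx": 0, "wy": 0, "wz": 0},
  {"tx": 0, "ty": -1, "tz": 0, "wx": 0, "wy": 0, "wz": 0},
  {"tx": 0, "ty": -1, "tz": 0, "wx": 0, "wy": 0, "wz": 0},
  {"tx": 0, "ty": -1, "tz": 0, "wx": 0, "wy": 0, "wz": 0},
  {"tx": 0, "ty": -1, "tz": 0, "wx": 0, "wy": 0, "wz": 0},
  {"tx": 0, "ty": -0.5, "tz": -0.8, "wx": 0, "wy": 0, "wz": 0},
  {"tx": 0, "ty": 0, "tz": -1.5, "wx": 0, "wy": 0, "wz": 0},
  {"tx": 0, "ty": 0, "tz": -1.9, "wx": 0, "wy": 0, "wz": 0},
  {"tx": 0, "ty": 0, "tz": -1.9, "wx": 0, "wy": 0, "wz": 0},
])

```text
time_s: 34.82
ee_pos: [518.9, -138.8, 174.1]
ee_rot: [180.0, 0.2, -177.0]
force: [-0.5, 1.3, -5.7]
gripper_width: 29.8
gripper_force: 60.0
```

Request:
move_arm([
  {"tx": 0, "ty": 0, "tz": -1.9, "wx": 0, "wy": 0, "wz": 0},
  {"tx": 0, "ty": 0, "tz": -1.9, "wx": 0, "wy": 0, "wz": 0},
  {"tx": 0, "ty": 0, "tz": -1.9, "wx": 0, "wy": 0, "wz": 0},
  {"tx": 0, "ty": 0, "tz": -1.3, "wx": 0, "wy": 0, "wz": 0},
  {"tx": 0, "ty": 0, "tz": 0, "wx": 0, "wy": 0, "wz": 0},
  {"tx": 0, "ty": 0, "tz": 0, "wx": 0, "wy": 0, "wz": 0},
  {"tx": 0, "ty": 0, "tz": 0, "wx": 0, "wy": 0, "wz": 0},
])

```text
time_s: 35.4
ee_pos: [518.1, -138.3, 242.3]
ee_rot: [180.0, 0.2, -177.0]
force: [-0.4, -0.7, -7.3]
gripper_width: 29.6
gripper_force: 60.0
```

```bash
python3 -c "
from h import *
s=st();save('top','t9.png')
plan(435,-484,243,150,n=20)"
```

```text
t 35.4 p [ 518.1 -138.3  242.3] r [ 1.7995e+02  1.6000e-01 -1.7701e+02] q [-1.620e+01  1.380e+01  9.200e+01  1.000e-01  7.420e+01 -1.093e+02] F [-0.4 -0.7 -7.3] w 29.6 gf 60.0
20 rows of {"tx": 0.03, "ty": -1.8, "tz": -0.01, "wz": 0.029}
```

Request:
move_arm([
  {"tx": 0, "ty": -0.9, "tz": 0, "wx": 0, "wy": 0, "wz": 0.014},
  {"tx": 0.03, "ty": -1.8, "tz": 0, "wx": 0, "wy": 0, "wz": 0.029},
  {"tx": 0.03, "ty": -1.8, "tz": 0, "wx": 0, "wy": 0, "wz": 0.029},
  {"tx": 0.03, "ty": -1.8, "tz": 0, "wx": 0, "wy": 0, "wz": 0.029},
  {"tx": 0.03, "ty": -1.8, "tz": 0, "wx": 0, "wy": 0, "wz": 0.029},
  {"tx": 0.03, "ty": -1.8, "tz": 0, "wx": 0, "wy": 0, "wz": 0.029},
  {"tx": 0.03, "ty": -1.8, "tz": 0, "wx": 0, "wy": 0, "wz": 0.029},
  {"tx": 0.03, "ty": -1.8, "tz": 0, "wx": 0, "wy": 0, "wz": 0.029},
  {"tx": 0.03, "ty": -1.8, "tz": 0, "wx": 0, "wy": 0, "wz": 0.029},
  {"tx": 0.03, "ty": -1.8, "tz": 0, "wx": 0, "wy": 0, "wz": 0.029},
  {"tx": 0.03, "ty": -1.8, "tz": 0, "wx": 0, "wy": 0, "wz": 0.029},
  {"tx": 0.03, "ty": -1.8, "tz": 0, "wx": 0, "wy": 0, "wz": 0.029},
])

```text
time_s: 36.45
ee_pos: [494.5, -344.5, 241.8]
ee_rot: [179.9, 0.2, 163.8]
force: [1.1, 0.7, -5.4]
gripper_width: 29.5
gripper_force: 60.0
```

Request:
move_arm([
  {"tx": 0.03, "ty": -1.8, "tz": 0, "wx": 0, "wy": 0, "wz": 0.029},
  {"tx": 0.03, "ty": -1.8, "tz": 0, "wx": 0, "wy": 0, "wz": 0.029},
  {"tx": 0.03, "ty": -1.8, "tz": 0, "wx": 0, "wy": 0, "wz": 0.029},
  {"tx": 0.03, "ty": -1.8, "tz": 0, "wx": 0, "wy": 0, "wz": 0.029},
  {"tx": 0.03, "ty": -1.8, "tz": 0, "wx": 0, "wy": 0, "wz": 0.029},
  {"tx": 0.03, "ty": -1.8, "tz": 0, "wx": 0, "wy": 0, "wz": 0.029},
  {"tx": 0.03, "ty": -1.8, "tz": 0, "wx": 0, "wy": 0, "wz": 0.029},
  {"tx": 0.03, "ty": -1.8, "tz": 0, "wx": 0, "wy": 0, "wz": 0.029},
  {"tx": 0, "ty": -0.9, "tz": 0, "wx": 0, "wy": 0, "wz": 0.014},
  {"tx": 0, "ty": 0, "tz": 0, "wx": 0, "wy": 0, "wz": 0},
  {"tx": 0, "ty": 0, "tz": 0, "wx": 0, "wy": 0, "wz": 0},
  {"tx": 0, "ty": 0, "tz": 0, "wx": 0, "wy": 0, "wz": 0},
])

```text
time_s: 37.45
ee_pos: [435.3, -482.4, 242.3]
ee_rot: [179.8, 0.2, 149.9]
force: [-0.1, -0.3, -5.9]
gripper_width: 29.7
gripper_force: 60.0
```

```bash
cat > p2.py <<'E'
from scan import *
s=st()
def T2(p,e): return Tm(p,e)
A=Tm(s['ee_pos'],s['ee_rot'])
q=s['qpos'].copy()
seg=[(25,4),(50,4),(70,4),(92,4)]
for phi,n in seg:
    B,bar=tool(-30,phi,(475,-415,157),1)
    M=np.linalg.inv(A)@B; m=np.real(fmp(M,1/n)); t=m[:3,3]/10; r=Ro.from_matrix(m[:3,:3]).as_rotvec()
    print(phi,n,np.r_[t.round(2),r.round(3)],'bar',bar.round(0)); 
    # round and re-integrate
    X=np.eye(4);X[:3,3]=10*t.round(2);X[:3,:3]=Ro.from_rotvec(r.round(3)).as_matrix()
    for i in range(n):
        A=A@X; q2,c=ik(A,q,k,C); v=(q2-q)*12; q=q2
    print('  end q',q.round(1),'dq/s last',v.round(0),round(c,3),A[:3,3].round(1))
E
python3 p2.py
```

```text
t 37.45 p [ 435.3 -482.4  242.3] r [179.77   0.18 149.87] q [ -49.1   24.3   76.3    0.3   79.3 -109. ] F [-0.1 -0.3 -5.9] w 29.7 gf 60.0
25 4 [-0.02   0.93  -0.78   0.11   0.001 -0.001] bar [ 461. -440.  284.]
  end q [-32.6  21.7  81.4 -25.6  77.1 -86.8] dq/s last [ 50.   0.  16. -79.   5.  70.] 0.0 [ 456.7 -447.   266.9]
50 4 [ 0.     0.96  -0.82   0.109 -0.     0.   ] bar [ 489. -391.  284.]
  end q [-17.6  26.2  86.4 -48.7  84.6 -65.1] dq/s last [ 40.  21.  14. -61.  31.  60.] 0.0 [ 481.6 -403.8  272.3]
70 4 [ 0.     0.76  -0.66   0.087 -0.     0.   ] bar [ 510. -355.  267.]
  end q [ -9.4  34.3  89.6 -61.9  94.7 -51.4] dq/s last [ 20.  28.   9. -35.  33.  37.] 0.0 [ 500.8 -370.5  261. ]
92 4 [ 0.     0.84  -0.73   0.096  0.     0.   ] bar [ 528. -323.  233.]
  end q [ -5.1  46.2  91.8 -72.2 107.8 -39.7] dq/s last [  8.  38.   5. -27.  41.  32.] 0.0 [ 518.4 -339.9  234.2]
```

Request:
move_arm([
  {"tx": 0, "ty": 0.93, "tz": -0.78, "wx": 0.11, "wy": 0.001, "wz": -0.001},
  {"tx": 0, "ty": 0.93, "tz": -0.78, "wx": 0.11, "wy": 0.001, "wz": -0.001},
  {"tx": 0, "ty": 0.93, "tz": -0.78, "wx": 0.11, "wy": 0.001, "wz": -0.001},
  {"tx": 0, "ty": 0.93, "tz": -0.78, "wx": 0.11, "wy": 0.001, "wz": -0.001},
  {"tx": 0, "ty": 0.96, "tz": -0.82, "wx": 0.109, "wy": 0, "wz": 0},
  {"tx": 0, "ty": 0.96, "tz": -0.82, "wx": 0.109, "wy": 0, "wz": 0},
  {"tx": 0, "ty": 0.96, "tz": -0.82, "wx": 0.109, "wy": 0, "wz": 0},
  {"tx": 0, "ty": 0.96, "tz": -0.82, "wx": 0.109, "wy": 0, "wz": 0},
  {"tx": 0, "ty": 0.76, "tz": -0.66, "wx": 0.087, "wy": 0, "wz": 0},
  {"tx": 0, "ty": 0.76, "tz": -0.66, "wx": 0.087, "wy": 0, "wz": 0},
  {"tx": 0, "ty": 0.76, "tz": -0.66, "wx": 0.087, "wy": 0, "wz": 0},
  {"tx": 0, "ty": 0.76, "tz": -0.66, "wx": 0.087, "wy": 0, "wz": 0},
])

```text
time_s: 38.45
ee_pos: [501.6, -368.6, 261.3]
ee_rot: [-110.1, 0.1, 150.2]
force: [-0.6, -0.6, -2.8]
gripper_width: 29.4
gripper_force: 60.0
```

Request:
move_arm([
  {"tx": 0, "ty": 0.84, "tz": -0.73, "wx": 0.096, "wy": 0, "wz": 0},
  {"tx": 0, "ty": 0.84, "tz": -0.73, "wx": 0.096, "wy": 0, "wz": 0},
  {"tx": 0, "ty": 0.84, "tz": -0.73, "wx": 0.096, "wy": 0, "wz": 0},
  {"tx": 0, "ty": 0.84, "tz": -0.73, "wx": 0.096, "wy": 0, "wz": 0},
  {"tx": 0, "ty": 0, "tz": 0, "wx": 0, "wy": 0, "wz": 0},
  {"tx": 0, "ty": 0, "tz": 0, "wx": 0, "wy": 0, "wz": 0},
  {"tx": 0, "ty": 0, "tz": 0, "wx": 0, "wy": 0, "wz": 0},
  {"tx": 0, "ty": 0, "tz": 0, "wx": 0, "wy": 0, "wz": 0},
])

```text
time_s: 39.12
ee_pos: [517.5, -340.7, 236.6]
ee_rot: [-88.2, 0.2, 150.0]
force: [0.7, -0.1, -2.7]
gripper_width: 29.6
gripper_force: 60.0
```

Request:
move_arm([
  {"tx": 0, "ty": 0, "tz": 0, "wx": -0.08, "wy": 0, "wz": 0},
  {"tx": 0, "ty": 0, "tz": 0, "wx": 0.08, "wy": 0, "wz": 0},
  {"tx": 0, "ty": 0, "tz": 0, "wx": -0.08, "wy": 0, "wz": 0},
  {"tx": 0, "ty": 0, "tz": 0, "wx": 0.08, "wy": 0, "wz": 0},
  {"tx": 0, "ty": 0, "tz": 0, "wx": 0, "wy": 0, "wz": 0},
  {"tx": 0, "ty": 0, "tz": 0, "wx": 0, "wy": 0, "wz": 0},
  {"tx": 0, "ty": 0, "tz": 0, "wx": 0, "wy": 0, "wz": 0},
  {"tx": 0, "ty": 0, "tz": 0, "wx": 0, "wy": 0, "wz": 0},
])

```text
time_s: 39.78
ee_pos: [517.3, -340.6, 235.4]
ee_rot: [-88.1, 0.1, 150.0]
force: [0.7, 0.5, -3.8]
gripper_width: 29.5
gripper_force: 60.0
```

```bash
cat > p3.py <<'E'
from scan import *
s=st();save('top','t10.png');save('scene','s10.png')
A=Tm(s['ee_pos'],s['ee_rot']);q=s['qpos'].copy()
for phi,n in [(70,3),(50,4),(25,4),(0,4)]:
    B,bar=tool(-30,phi,(475,-415,165),1)
    M=np.linalg.inv(A)@B; m=np.real(fmp(M,1/n)); t=m[:3,3]/10; r=Ro.from_matrix(m[:3,:3]).as_rotvec()
    print(phi,n,np.r_[t.round(2),r.round(3)]); A=B
# orange in bin?
im=load('t10')['color'];hsv=cv2.cvtColor(im,cv2.COLOR_RGB2HSV)
m=((hsv[...,0]>6)&(hsv[...,0]<24)&(hsv[...,1]>90)&(hsv[...,2]>110)).astype(np.uint8)[:,430:530]
n,l,stt,c=cv2.connectedComponentsWithStats(m)
print([ (x+[430,0,0,0,0]).tolist() for x in stt[1:] if x[4]>25])
E
python3 p3.py
```

```text
t 39.78 p [ 517.3 -340.6  235.4] r [-8.8140e+01  7.0000e-02  1.4998e+02] q [ -5.1  46.1  91.9 -72.2 107.8 -39.6] F [ 0.7  0.5 -3.8] w 29.5 gf 60.0
70 3 [-0.02  -1.22   1.03  -0.127 -0.    -0.   ]
50 4 [-0.    -0.7    0.73  -0.087  0.     0.   ]
25 4 [-0.    -0.87   0.92  -0.109  0.     0.   ]
0 4 [-0.    -0.87   0.92  -0.109  0.    -0.   ]
[[430, 27, 10, 25, 208], [430, 28, 100, 212, 12634], [462, 241, 18, 23, 151], [437, 244, 47, 59, 1130], [430, 336, 100, 144, 13074]]
```

Request:
move_arm([
  {"tx": 0, "ty": -0.92, "tz": 0.78, "wx": -0.096, "wy": 0, "wz": 0},
  {"tx": 0, "ty": -0.92, "tz": 0.78, "wx": -0.096, "wy": 0, "wz": 0},
  {"tx": 0, "ty": -0.92, "tz": 0.78, "wx": -0.096, "wy": 0, "wz": 0},
  {"tx": 0, "ty": -0.92, "tz": 0.78, "wx": -0.096, "wy": 0, "wz": 0},
  {"tx": 0, "ty": -0.7, "tz": 0.73, "wx": -0.087, "wy": 0, "wz": 0},
  {"tx": 0, "ty": -0.7, "tz": 0.73, "wx": -0.087, "wy": 0, "wz": 0},
  {"tx": 0, "ty": -0.7, "tz": 0.73, "wx": -0.087, "wy": 0, "wz": 0},
  {"tx": 0, "ty": -0.7, "tz": 0.73, "wx": -0.087, "wy": 0, "wz": 0},
])

```text
time_s: 40.55
ee_pos: [480.1, -403.7, 279.8]
ee_rot: [-130.2, -0.0, 150.0]
force: [-0.1, -0.6, -3.3]
gripper_width: 29.7
gripper_force: 60.0
```

Request:
move_arm([
  {"tx": 0, "ty": -0.87, "tz": 0.92, "wx": -0.109, "wy": 0, "wz": 0},
  {"tx": 0, "ty": -0.87, "tz": 0.92, "wx": -0.109, "wy": 0, "wz": 0},
  {"tx": 0, "ty": -0.87, "tz": 0.92, "wx": -0.109, "wy": 0, "wz": 0},
  {"tx": 0, "ty": -0.87, "tz": 0.92, "wx": -0.109, "wy": 0, "wz": 0},
  {"tx": 0, "ty": -0.87, "tz": 0.92, "wx": -0.109, "wy": 0, "wz": 0},
  {"tx": 0, "ty": -0.87, "tz": 0.92, "wx": -0.109, "wy": 0, "wz": 0},
  {"tx": 0, "ty": -0.87, "tz": 0.92, "wx": -0.109, "wy": 0, "wz": 0},
  {"tx": 0, "ty": -0.87, "tz": 0.92, "wx": -0.109, "wy": 0, "wz": 0},
  {"tx": 0, "ty": 0, "tz": 0, "wx": 0, "wy": 0, "wz": 0},
  {"tx": 0, "ty": 0, "tz": 0, "wx": 0, "wy": 0, "wz": 0},
  {"tx": 0, "ty": 0, "tz": 0, "wx": 0, "wy": 0, "wz": 0},
])

```text
time_s: 41.47
ee_pos: [433.2, -484.2, 247.4]
ee_rot: [-179.9, -0.2, 150.0]
force: [0.8, -0.8, -4.5]
gripper_width: 29.5
gripper_force: 60.0
```

```bash
python3 -c "
from h import *
st();plan(519.5,-138.5,245,183,n=14)"
```

```text
t 41.47 p [ 433.2 -484.2  247.4] r [-179.9    -0.19  149.99] q [ -49.1   24.3   75.5   -0.2   80.3 -109.1] F [ 0.8 -0.8 -4.5] w 29.5 gf 60.0
14 rows of {"tx": 0.03, "ty": 2.58, "tz": 0.02, "wz": -0.041}
```

Request:
move_arm([
  {"tx": 0.03, "ty": 2.58, "tz": 0, "wx": 0, "wy": 0, "wz": -0.041},
  {"tx": 0.03, "ty": 2.58, "tz": 0, "wx": 0, "wy": 0, "wz": -0.041},
  {"tx": 0.03, "ty": 2.58, "tz": 0, "wx": 0, "wy": 0, "wz": -0.041},
  {"tx": 0.03, "ty": 2.58, "tz": 0, "wx": 0, "wy": 0, "wz": -0.041},
  {"tx": 0.03, "ty": 2.58, "tz": 0, "wx": 0, "wy": 0, "wz": -0.041},
  {"tx": 0.03, "ty": 2.58, "tz": 0, "wx": 0, "wy": 0, "wz": -0.041},
  {"tx": 0.03, "ty": 2.58, "tz": 0, "wx": 0, "wy": 0, "wz": -0.041},
  {"tx": 0.03, "ty": 2.58, "tz": 0, "wx": 0, "wy": 0, "wz": -0.041},
  {"tx": 0.03, "ty": 2.58, "tz": 0, "wx": 0, "wy": 0, "wz": -0.041},
  {"tx": 0.03, "ty": 2.58, "tz": 0, "wx": 0, "wy": 0, "wz": -0.041},
  {"tx": 0.03, "ty": 2.58, "tz": 0, "wx": 0, "wy": 0, "wz": -0.041},
  {"tx": 0.03, "ty": 2.58, "tz": 0, "wx": 0, "wy": 0, "wz": -0.041},
])

```text
time_s: 42.47
ee_pos: [520.6, -187.6, 247.9]
ee_rot: [-179.9, -0.1, 178.5]
force: [1.2, 1.0, -3.5]
gripper_width: 29.5
gripper_force: 60.0
```

Request:
move_arm([
  {"tx": 0.03, "ty": 2.58, "tz": 0, "wx": 0, "wy": 0, "wz": -0.041},
  {"tx": 0.03, "ty": 2.58, "tz": 0, "wx": 0, "wy": 0, "wz": -0.041},
  {"tx": 0, "ty": 0, "tz": 0, "wx": 0, "wy": 0, "wz": 0},
  {"tx": 0, "ty": 0, "tz": 0, "wx": 0, "wy": 0, "wz": 0},
  {"tx": 0, "ty": 0, "tz": 0, "wx": 0, "wy": 0, "wz": 0},
])

```text
time_s: 42.88
ee_pos: [520.6, -138.3, 247.8]
ee_rot: [-179.9, -0.1, -177.0]
force: [0.4, 1.0, -3.0]
gripper_width: 29.8
gripper_force: 60.0
```

```bash
python3 -c "
from h import *
st();save('top','t11.png');save('scene','s11.png');save('wrist','w11.png')
plan(519.5,-138.5,113,183,n=6)
def cnt(n,x0,x1,y0,y1):
    im=load(n)['color'][y0:y1,x0:x1];hsv=cv2.cvtColor(im,cv2.COLOR_RGB2HSV)
    m=((hsv[...,0]>6)&(hsv[...,0]<20)&(hsv[...,1]>130)&(hsv[...,2]>120)).astype(np.uint8)
    _,l,s,c=cv2.connectedComponentsWithStats(m); print(n,[(int(a[0]+x0),int(a[1]+y0),*map(int,a[2:])) for a in s[1:] if a[4]>20])
cnt('t11',440,525,210,338)
a=cv2.imread('pics/t11.png')[165:350,205:540];a=cv2.resize(a,(800,442),interpolation=cv2.INTER_CUBIC)
b=cv2.imread('pics/s11.png'); cv2.imwrite('pics/m11.png',a)"
```

```text
t 42.88 p [ 520.6 -138.3  247.8] r [-1.7987e+02 -7.0000e-02 -1.7697e+02] q [-1.60e+01  1.39e+01  9.10e+01 -1.00e-01  7.52e+01 -1.09e+02] F [ 0.4  1.  -3. ] w 29.8 gf 60.0
6 rows of {"tx": 0.02, "ty": 0.02, "tz": 2.24}
t11 [(445, 226, 5, 10, 32), (459, 233, 21, 29, 313), (446, 259, 14, 34, 229), (457, 270, 18, 32, 329)]
```

Request:
move_arm([
  {"tx": 0.1, "ty": 0, "tz": 1.5, "wx": -0.001, "wy": 0, "wz": 0},
  {"tx": 0, "ty": 0, "tz": 2.5, "wx": -0.001, "wy": 0, "wz": 0},
  {"tx": 0, "ty": 0, "tz": 2.7, "wx": 0, "wy": 0, "wz": 0},
  {"tx": 0, "ty": 0, "tz": 2.7, "wx": 0, "wy": 0, "wz": 0},
  {"tx": 0, "ty": 0, "tz": 2.5, "wx": 0, "wy": 0, "wz": 0},
  {"tx": 0, "ty": 0, "tz": 1.5, "wx": 0, "wy": 0, "wz": 0},
  {"tx": 0, "ty": 0, "tz": 0, "wx": 0, "wy": 0, "wz": 0},
  {"tx": 0, "ty": 0, "tz": 0, "wx": 0, "wy": 0, "wz": 0},
  {"tx": 0, "ty": 0, "tz": 0, "wx": 0, "wy": 0, "wz": 0},
])

```text
time_s: 43.78
ee_pos: [520.6, -139.9, 114.5]
ee_rot: [180.0, 0.1, -177.2]
force: [-1.3, 0.3, -3.6]
gripper_width: 29.4
gripper_force: 60.0
```

```bash
python3 -c "
from h import *
st();a=plan(516.5,-78.6,112,183,n=6)"
```

```text
t 43.78 p [ 520.6 -139.9  114.5] r [ 1.7998e+02  6.0000e-02 -1.7715e+02] q [ -16.3   19.9  102.8    0.    57.2 -109.2] F [-1.3  0.3 -3.6] w 29.4 gf 60.0
6 rows of {"tx": 0.02, "ty": 1.02, "tz": 0.04}
```

Request:
move_arm([
  {"tx": 0.02, "ty": 1, "tz": 0.05, "wx": 0, "wy": 0, "wz": -0.002},
  {"tx": 0.02, "ty": 1, "tz": 0.05, "wx": 0, "wy": 0, "wz": 0},
  {"tx": 0.02, "ty": 1, "tz": 0.05, "wx": 0, "wy": 0, "wz": 0},
  {"tx": 0.02, "ty": 1, "tz": 0.05, "wx": 0, "wy": 0, "wz": 0},
  {"tx": 0.02, "ty": 1, "tz": 0.05, "wx": 0, "wy": 0, "wz": 0},
  {"tx": 0.02, "ty": 1, "tz": 0, "wx": 0, "wy": 0, "wz": 0},
  {"tx": 0, "ty": 0, "tz": 0, "wx": 0, "wy": 0, "wz": 0},
  {"tx": 0, "ty": 0, "tz": 0.3, "wx": 0, "wy": 0, "wz": 0},
  {"tx": 0, "ty": 0, "tz": 0.2, "wx": 0, "wy": 0, "wz": 0},
  {"tx": 0, "ty": 0, "tz": 0, "wx": 0, "wy": 0, "wz": 0},
  {"tx": 0, "ty": 0, "tz": 0, "wx": 0, "wy": 0, "wz": 0},
])

```text
time_s: 44.7
ee_pos: [515.4, -79.2, 106.5]
ee_rot: [179.9, -0.0, -177.0]
force: [-2.1, 3.2, 2.6]
gripper_width: 29.7
gripper_force: 60.0
```

```bash
python3 -c "
from h import *
st()"
```

```text
t 44.7 p [515.4 -79.2 106.5] r [ 1.7990e+02 -3.0000e-02 -1.7702e+02] q [-1.010e+01  1.900e+01  1.056e+02  1.000e-01  5.540e+01 -1.031e+02] F [-2.1  3.2  2.6] w 29.7 gf 60.0
```

Request:
move_arm([
  {"tx": 0, "ty": 0, "tz": 0, "wx": 0, "wy": 0, "wz": 0},
  {"tx": 0, "ty": 0, "tz": 0, "wx": 0, "wy": 0, "wz": 0},
  {"tx": 0, "ty": 0, "tz": 0, "wx": 0, "wy": 0, "wz": 0},
  {"tx": 0, "ty": 0, "tz": 0, "wx": 0, "wy": 0, "wz": 0},
  {"tx": 0, "ty": 0, "tz": 0, "wx": 0, "wy": 0, "wz": 0},
  {"tx": 0, "ty": 0, "tz": 0, "wx": 0, "wy": 0, "wz": 0},
  {"tx": 0, "ty": 0, "tz": -1.5, "wx": 0, "wy": 0, "wz": 0},
  {"tx": 0, "ty": 0, "tz": -2.5, "wx": 0, "wy": 0, "wz": 0},
  {"tx": 0, "ty": 0, "tz": -3, "wx": 0, "wy": 0, "wz": 0},
  {"tx": 0, "ty": 0, "tz": -3, "wx": 0, "wy": 0, "wz": 0},
  {"tx": 0, "ty": 0, "tz": -2.5, "wx": 0, "wy": 0, "wz": 0},
], gripper=9.1)

```text
time_s: 45.62
ee_pos: [515.7, -79.4, 233.0]
ee_rot: [180.0, 0.0, -177.0]
force: [0.6, -0.9, 0.9]
gripper_width: 91.2
gripper_force: 0.0
```

Request:
move_arm([
  {"tx": 0.5, "ty": 3, "tz": 0, "wx": 0, "wy": 0, "wz": 0},
  {"tx": 0.5, "ty": 3, "tz": 0, "wx": 0, "wy": 0, "wz": 0},
  {"tx": 0.5, "ty": 3, "tz": 0, "wx": 0, "wy": 0, "wz": 0},
  {"tx": 0.5, "ty": 3, "tz": 0, "wx": 0, "wy": 0, "wz": 0},
  {"tx": 0.5, "ty": 3, "tz": 0, "wx": 0, "wy": 0, "wz": 0},
  {"tx": 0.5, "ty": 3, "tz": 0, "wx": 0, "wy": 0, "wz": 0},
  {"tx": 0.5, "ty": 3, "tz": 0, "wx": 0, "wy": 0, "wz": 0},
  {"tx": 0.5, "ty": 3, "tz": 0, "wx": 0, "wy": 0, "wz": 0},
  {"tx": 0.5, "ty": 3, "tz": 0, "wx": 0, "wy": 0, "wz": 0},
  {"tx": 0, "ty": 0, "tz": 0, "wx": 0, "wy": 0, "wz": 0},
  {"tx": 0, "ty": 0, "tz": 0, "wx": 0, "wy": 0, "wz": 0},
])

```text
time_s: 46.53
ee_pos: [455.9, 189.0, 231.2]
ee_rot: [179.9, -0.1, -176.8]
force: [-0.6, -0.5, -0.7]
gripper_width: 90.9
gripper_force: 0.0
```

```bash
python3 -c "
from h import *
st();save('top','t12.png');save('scene','s12.png')
a=cv2.imread('pics/t12.png')[165:350,125:540];a=cv2.resize(a,(785,350),interpolation=cv2.INTER_CUBIC)
b=cv2.imread('pics/s12.png')[110:300,180:470]; b=cv2.resize(b,(382,250),interpolation=cv2.INTER_CUBIC)
d=cv2.imread('pics/t12.png')[200:345,430:535];d=cv2.resize(d,(181,250),interpolation=cv2.INTER_CUBIC)
e=cv2.imread('pics/s12.png')[340:440,400:540]; e=cv2.resize(e,(222,250))
cv2.imwrite('pics/m12.png',np.vstack([a,np.hstack([b,d,e])]))"
```

```text
t 46.53 p [455.9 189.  231.2] r [ 1.7995e+02 -8.0000e-02 -1.7682e+02] q [ 21.1  10.3  98.1   0.1  71.6 -72.1] F [-0.6 -0.5 -0.7] w 90.9 gf 0.0
```

View pics/m12.png

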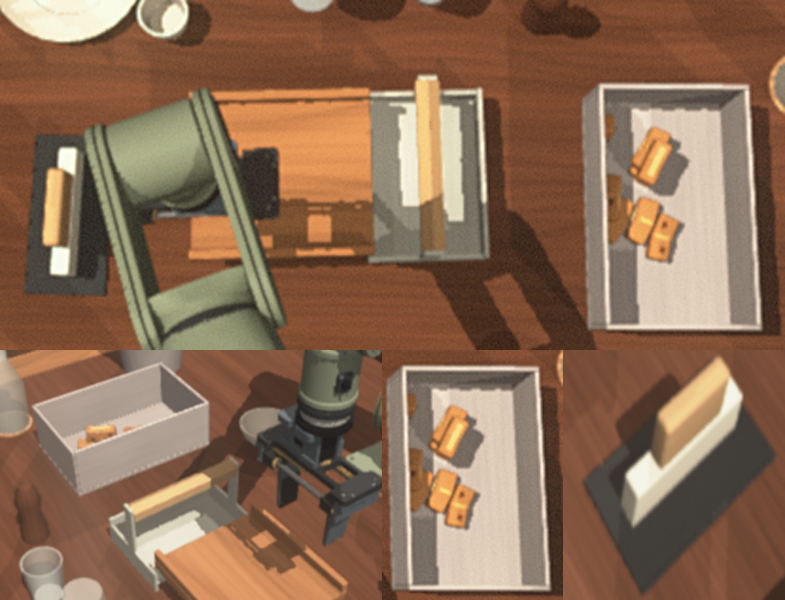

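```bash
python3 -c "
from h import *
t=load('t12');im=t['color'].astype(int);
sub=im[225:330,130:190]
V=sub.max(2);S=V-sub.min(2)
w=(V>200)&(S<45); ys,xs=np.nonzero(w)
P=np.array([atz(t,u+130,v+225,51)[:2] for u,v in zip(xs,ys)]); print('blade top',P.min(0).round(1),P.max(0).round(1),P.mean(0).round(1),len(P))
d=(V<75)&(S<25); n,l,s,c=cv2.connectedComponentsWithStats(d.astype(np.uint8)); i=1+s[1:,4].argmax(); ys,xs=np.nonzero(l==i)
P=np.array([atz(t,u+130,v+225,6)[:2] for u,v in zip(xs,ys)]);print('slate',P.min(0).round(1),P.max(0).round(1),s[i]); print(cv2.minAreaRect(P.astype(np.float32)))
s=load('s12');print(np.round(proj(s,(451,404,6)),1),[np.round(proj(s,(451+a,404+b,6)),1).tolist() for a,b in((110,55),(110,-55),(-110,-55),(-110,55))],[np.round(proj(s,(451+a,404+b,51)),1).tolist() for a,b in((85,12),(85,-12),(-85,-12),(-85,12))])
"

```

```text
blade top [368.  390.9] [535.4 413.5] [447.6 402. ] 232
slate [343.2 349. ] [532.  392.7] [ 34  22  19  74 713]
((437.5853576660156, 369.8663024902344), (43.70195770263672, 188.264892578125), 89.20730590820312)
[472.2 386.5] [[448.2, 437.1], [410.7, 391.5], [493.0, 342.8], [533.1, 381.6]] [[446.7, 399.8], [438.1, 389.9], [504.1, 349.9], [513.2, 358.6]]
```

The tray is empty at the stand's end, all the crusts I can see are in the bin, and the scraper is centred on its slate (within about 2 mm). Handing in.

```bash
python3 -c "
from h import *
print(env.job_done())"
```

```text
the job is handed in; nothing more can be done
None
```

I handed the job in after about 47 s of the 210 s, with no verdict shown: the crusts are in the bin, the tray is empty and upright at the stand's end, and the scraper is within about 2 mm of the middle of its slate. I couldn't make out all eight crusts one by one in the last picture because they overlap along the bin wall, but none showed on the board, in the tray or on the table in view, and the force reading while I held the tipped-out tray fitted an empty one.

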